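# Open the oil filler of the laboratory vacuum pump

## Task

Get the vacuum pump ready for an oil top-up: flip the tab on the filler cap fully upright, use it to unscrew the cap anticlockwise, feeling gently for the point where it comes free, and lift the cap off. Never force the cap or pull at it while it is still locked. Set the cap down gently, standing upright near the middle of the steel tray, and leave the meter and the brass weights alone.

Things in the scene. Friction and masses are not known exactly. Their poses are not given: they have to be found in the camera images.
- pump: Vacuum pump fixed to the bench: cream oil case 120 x 110 mm, top at 85 mm; a grey finned motor (86 mm diameter, top 103 mm above the bench) lies along the pump's +x, to 275 mm from the origin, on a base plate. Origin on the bench below the axis of the filler neck, which stands amid the oil case; z up.
- neck_mouth (a point): Centre of the top of the aluminium filler neck, a round collar of 60 mm diameter, 110 mm above the bench. Inside it a spring valve pushes the fitted cap up against its lugs with 8 N, so it rubs: 0.05 to 0.1 N m to turn. Pulling or pressing the locked cap with over 15 N, or twisting it against the stop with over 0.3 N m, may damage it.
- cap: Aluminium filler cap, about 0.14 kg. Origin on its axis at the underside of its flange (58 mm diameter, 5 mm thick); z up. Below, a plug of 31 mm diameter reaches 14 mm down; off the pump, the cap stands on it. Fitted, the origin is 1 mm above the neck's top. On the flange two hinge ears hold the tab: 36 mm over the outsides along the cap's y, 12 mm along x, up to 23 mm above the origin.
- lugs (a point): Middle of the cap's two hidden locking lugs (42 mm across), 9.5 mm below the cap's origin. Turned anticlockwise (from above), the lugs reach unseen gaps in the neck 20 to 115 degrees from the start, different each time. There the spring lifts the cap up to 4 mm and, 4 degrees past mid-gap, a solid stop is felt; up to 7 degrees before mid-gap it still lifts straight off. Elsewhere it is locked.
- tab (a joint): Angle of the steel flip tab on the cap, rad: 0 flat, 1.57 upright (its stop). Stays where left (stiff hinge, 0.05 N m). The hinge line runs along the cap's y, 19 mm above the cap's origin, across its axis. The tab is a bar 24 mm wide (along the hinge), 10 mm thick, centred on the hinge line; flat, it points to the cap's -x, over the flange's rim, 9 mm clear above the flange.
- tab_end (a point): Middle of the free end of the tab, 42 mm from the hinge line. With the tab upright it lies on the cap's axis, 61 mm above the cap's origin, and the tab's flat faces look along the cap's x.
- tray: Square open steel tray fixed on the bench, 150 x 150 mm outside, walls 18 mm high and 4 mm thick, floor 4 mm thick. Origin at the centre of its underside. It stands to the left or the right of the pump.
- meter: Bystander: pale instrument case 130 x 140 mm, 68 mm high, standing on the other side of the pump. Origin at the centre of its underside.
- weight_big: Bystander: brass weight with a knob, 48 mm diameter, 50 mm high. Origin at the centre of its underside.
- weight_small: Bystander: brass weight with a knob, 32 mm diameter, 42 mm high. Origin at the centre of its underside.
There are look-alikes about, which are no part of the job. Several things have the shape of the cap; the one meant has the colours described above.

How it is judged (in metres and radians):
On the way, in this order (a step that is already met when the one before it is completed fails the run):
1. the tab is flipped upright (past 1.35 rad) while the cap is still locked in the neck (value of joint tab above 1.35 rad and z of cap in the frame of pump below 0.1127 m and horizontal distance between cap and pump below 0.006 m), for 0.2 s.
2. the cap is unscrewed and lifted clear of the neck (30 mm or more) with the tab still up (value of joint tab above 1.2 rad and z of cap in the frame of pump above 0.141 m), for 0.1 s.
At the end, for the whole second after the job is handed in: The cap stands upright (within 0.2 rad) on the floor of the tray, within 40 mm of its centre, at rest and released (horizontal distance between cap and tray below 0.04 m and z of cap in the frame of tray below 0.023 m and angle between cap's own z axis and vertical below 0.2 rad and linear speed of cap below 0.02 m/s and contact force between cap and the fingers below 0.1 N); the robot touches nothing.
It fails at once if the cap is forced: more than 36 N between cap and pump (the spring alone makes 16 N) (contact force between cap and pump above 36 N).
It fails at once if the cap is slammed into the tray: more than 40 N (contact force between cap and tray above 40 N).
It fails at once if the meter or a weight is moved by more than 20 mm (distance of any of meter, weight_big, weight_small from where it was at the start of the episode above 0.02 m).
It also fails if it takes over 72 s, if anything falls off the work surface, if the arm or the gripper's body presses on something with over 40 N, if the wrist force passes 120 N, or if a joint passes its speed limit or range.

## Robot

A 6-joint arm with a two-finger parallel gripper is mounted at the origin on the work surface. World frame = base frame: x ahead of the robot, y to its left, z up, the work surface at z = 0. Lengths are in mm, angles in rad, forces in N, time in s.
With the tool pointing down it reaches from about 350 to 875 mm from the base axis. Payload 4.2 kg.
Tool frame: the origin (TCP) lies midway between the tips of the shut fingers; the grasp point (between the pads) lies 19 mm behind it (bot.tcp_to_grasp is the distance from the TCP to the grasp point, in mm); x points along the fingers, z is the direction in which the jaws open and shut, and the axes are right-handed (so a half turn about x gives the same grasp; the last joint's range is limited). The gripper opens to 85 mm and grips with 20 to 120 N. Pads are 22 mm wide; open, the fingers measure 114 mm over their backs; the gripper's body (76 mm by 85 mm) begins 54 mm behind the grasp point. The pads swing forward as they close: fully open they stand 13 mm farther back than shut.
Start: joints at [-0.968, 0.385, 0.008, 0, -1.194, -0.259], TCP at [210.682, -588.398, 231.312] pointing down, gripper open.
Joint ranges: [-3.14, 3.14], [-1.21, 2.06], [-1.07, 1.41], [-3.16, 2.05], [-2.99, -0.16], [-3.1, 3.1]. Speed limits (rad/s): [2.79, 2.79, 3.14, 3.14, 3.14, 3.14].

## Interface

Orientations are given as [roll, pitch, yaw] about the fixed x, y, z axes, in that order (R = Rz(yaw) Ry(pitch) Rx(roll)).
In Python, from plant import observe, eyes, bot gives the robot as it stands.
- The arm moves only by the tool drive_tool, never from a script. Its argument "increments" is a list of rows, each an object of numbers: "tx", "ty", "tz": the shift along the world's x, y, z in m; "ax", "ay", "az": the turn, a rotation vector about the world's x, y, z in degrees. In form: [{"tx": .., "ty": .., "tz": .., "ax": .., "ay": .., "az": ..}, ...]. A call has 1 to 5 rows; each row shifts and turns the commanded pose from where the row before left it; what a row does not reach is not made up. A row lasts 1/10 s, in which the tool goes at most 50 mm and 8.59 degrees, less where a joint would pass 70% of its speed; a pose out of reach is approached as far as the arm can. A call is refused whole if a number of a shift passes 0.05 or a number of a turn 8.59, either way. A call with a gripper value outside its range is refused whole. "gripper" is the finger opening in m, from 0 to 0.0854, set as the call begins (left out, the last holds). The fingers move at their own pace and stop on an object; the grip force is fixed at half the most. Time passes only in rows, so rows that do not move let the fingers close. It gives the time, the measured TCP pose, the force and the opening at its end, in the units of the state.
- observe(): the state, without advancing time (a new reading comes with each control period).
- eyes.get_image(name): name is "scene" or "top"; returns a dict with "frame" (420x560x3 uint8, red, green, blue), "z_map" (420x560 float32, mm along the optical axis (not along the pixel's ray), 0 where there is no reading), "fov_y" (degrees; the focal length in pixels is half the picture's height over the tangent of half this angle, whatever the lens; pixels are square), "cx", "cy" (the principal point, pixels), "k1" (the pictures are not rectified: a ray, as slopes to the right and down, at radius r is drawn at 1 + k1 r^2 times it, then the intrinsics apply), "world_from_camera" (4x4, takes a point from camera to world coordinates). Camera axes: x right, y down, z forward; pixel columns grow to the right and rows downward; lengths in mm; the calibration is good to about 2 mm. A picture is of the moment at which its call begins.
- bot.close_job(): hands the job in, once; it reports no verdict.
The state is a dict: "time": time; "joint_positions": joint angles; "joint_vel": joint speeds; "joint_efforts": joint torques, N m; "tool_pos": TCP position; "orientation": TCP orientation; "contact_force": force on the tool from outside, world axes, zero at the start; "wrist_torque": the same for the moment, N m; "grip_width": finger opening in mm.
Only numpy, scipy, OpenCV 4.12 (cv2) and the standard library are available. Lean on these libraries where they do the work, as an engineer would, in place of code of your own. Each camera call takes 0.05 s, during which the arm holds its last target.

## Working session

There is one attempt and no reset: what is moved stays moved. The work goes in short steps, Python scripts to look and compute and a tool call to move; the robot and the scene stay as the last step left them, time stands still between calls to the robot, and variables do not carry over. Pictures are saved under pics/ and viewed, and the job is handed in when it is done.

Besides the shell and the picture viewer there is one more tool, called by a JSON object that holds its "name" and its "arguments". drive_tool: Moves the arm, as the interface text tells. Its arguments: {"type":"object","properties":{"increments":{"type":"array","items":{"type":"object","properties":{"tx":{"type":"number"},"ty":{"type":"number"},"tz":{"type":"number"},"ax":{"type":"number"},"ay":{"type":"number"},"az":{"type":"number"}}}},"gripper":{"type":"number"}},"required":["increments"]}

```bash
mkdir -p pics; ls
python3 - <<'E'
from plant import observe, eyes, bot
import cv2,numpy as np
print(observe())
for n in ("scene","top"):
    d=eyes.get_image(n); cv2.imwrite(f"pics/{n}0.png",d["frame"][:,:,::-1]); np.savez(f"{n}0.npz",**d)
    print(n,d["fov_y"],d["cx"],d["cy"],d["k1"]);print(d["world_from_camera"])
E
```

```text
pics
{'time': 0.0, 'joint_positions': array([-9.68409638e-01,  3.85568418e-01,  6.64574894e-03, -4.79179256e-04,
       -1.19401097e+00, -2.58589428e-01]), 'joint_vel': array([ 1.39573999e-03,  4.13887870e-04, -3.04768111e-04,  1.06194055e-03,
       -3.62995271e-04,  3.41485374e-05]), 'joint_efforts': array([ 5.26047425e-04, -3.92287660e+01,  1.88409108e+01,  4.18636233e+00,
       -4.60029056e-03, -2.75207334e-06]), 'tool_pos': array([ 210.47966757, -587.88083335,  230.2251654 ]), 'orientation': array([0.05323625, 1.5686131 , 1.96765306]), 'contact_force': array([ 0.89395486, -0.14394627, -0.11632991]), 'wrist_torque': array([-0.01606682, -0.01395315, -0.00377126]), 'grip_width': 85.39392046699412}
scene 46.935317431797216 280.6100066266004 215.86019274834516 -0.034973931405377225
[[ 6.45977220e-01  5.85383066e-01 -4.89938871e-01  1.02456425e+03]
 [ 7.63275816e-01 -4.85975420e-01  4.25720473e-01 -4.29975089e+02]
 [ 1.11113071e-02 -6.48964219e-01 -7.60737788e-01  8.42055261e+02]
 [ 0.00000000e+00  0.00000000e+00  0.00000000e+00  1.00000000e+00]]
top 51.45335386147825 273.67595557510447 210.647942341252 0.04822986573436392
[[-4.17332839e-04 -9.93227843e-01  1.16182087e-01  4.02769978e+02]
 [-9.99746797e-01  3.02828688e-03  2.22973416e-02 -5.95923688e+00]
 [-2.24981732e-02 -1.16143364e-01 -9.92977619e-01  1.15918336e+03]
 [ 0.00000000e+00  0.00000000e+00  0.00000000e+00  1.00000000e+00]]
```

View pics/scene0.png

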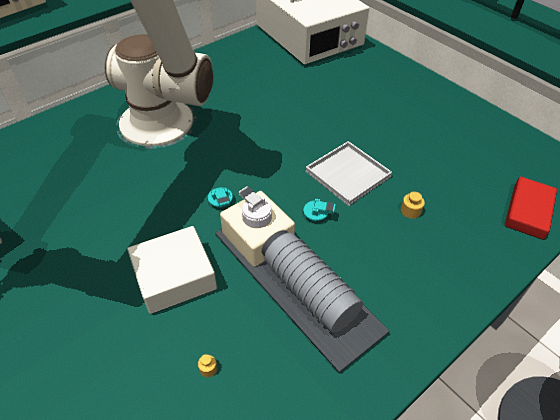

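View pics/top0.png

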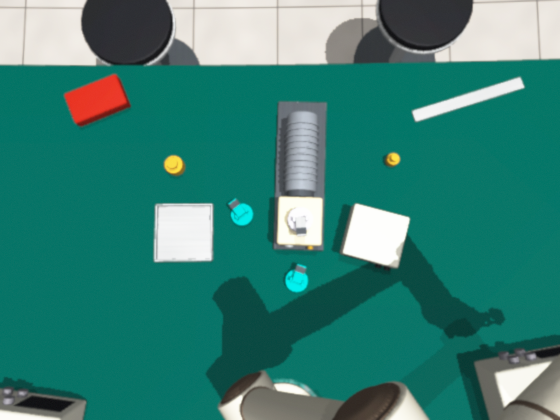

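The caps in view are two teal look-alikes, at scene (220,197) and (318,209) / top (297,279) and (241,213), and the aluminium one on the pump, at scene (257,208) / top (299,220). I choose the aluminium one and check it in a close crop.

```bash
cat > h.py <<'E'
import numpy as np,cv2
def K(d):
    f=d["frame"].shape[0]/2/np.tan(np.radians(float(d["fov_y"]))/2); return np.array([[f,0,float(d["cx"])],[0,f,float(d["cy"])],[0,0,1]])
def rays(d,uv):
    # exact inverse of r_d = r(1+k1 r^2)
    uv=np.asarray(uv,float).reshape(-1,1,2)
    p=cv2.undistortPointsIter(uv,K(d),np.array([float(d["k1"]),0,0,0,0]),None,None,(3,50,1e-10)).reshape(-1,2)
    T=np.asarray(d["world_from_camera"]); return T[:3,3],np.c_[p,np.ones(len(p))]@T[:3,:3].T
def onplane(d,uv,z):
    o,r=rays(d,uv); return o+r*((z-o[2])/r[:,2])[:,None]
def cloud(d):
    H,W=d["z_map"].shape; v,u=np.mgrid[:H,:W]
    o,r=rays(d,np.c_[u.ravel(),v.ravel()]); z=d["z_map"].ravel()
    P=o+r*z[:,None]; P[z==0]=np.nan
    return P.reshape(H,W,3)
def crop(d,u,v,w,h,name,s=6):
    c=d["frame"][v:v+h,u:u+w,::-1]; cv2.imwrite(name,cv2.resize(c,None,fx=s,fy=s,interpolation=cv2.INTER_CUBIC))
E
python3 - <<'E'
from h import *
S=np.load("scene0.npz");T=np.load("top0.npz")
crop(S,210,175,90,80,"pics/c1.png",7);crop(T,260,185,80,70,"pics/c2.png",7)
for n,d in(("S",S),("T",T)):
    P=cloud(d)
    m=(P[...,0]>300)&(P[...,0]<800)&(abs(P[...,1])<80)&(P[...,2]>118)
    print(n,m.sum())
    Q=P[m]; v,u=np.where(m)
    for a in np.argsort(Q[:,2])[::max(1,len(Q)//40)]: print(u[a],v[a],Q[a].round(1))
E
```

```text
S 332
262 203 [508.4 -31.6 118. ]
252 212 [515.5 -62.7 119.6]
253 209 [512.  -57.4 121.7]
262 201 [508.7 -31.8 124.4]
260 202 [510.1 -37.9 126.9]
261 200 [508.1 -33.8 128.3]
255 205 [511.7 -51.7 129.2]
259 201 [509.  -39.5 130.1]
260 200 [508.8 -36.8 131. ]
259 197 [501.6 -33.5 131.5]
260 196 [501.  -30.5 131.9]
259 200 [508.6 -39.1 132.5]
252 205 [510.4 -58.1 132.7]
251 198 [494.6 -48.3 132.9]
243 197 [482.5 -59.  133.1]
253 197 [495.5 -43.9 133.5]
255 196 [496.1 -39.3 133.8]
248 204 [504.3 -63.2 134. ]
252 200 [501.1 -50.8 134.3]
252 198 [497.  -47.6 134.4]
257 198 [503.4 -40.  134.6]
253 198 [498.5 -46.2 134.7]
249 200 [497.7 -55.6 134.8]
255 203 [511.7 -51.6 135. ]
239 192 [468.1 -57.9 135.1]
251 192 [483.6 -39.6 135.4]
250 199 [497.5 -52.9 135.6]
257 199 [506.5 -42.4 135.8]
250 189 [476.3 -36.4 136.1]
258 198 [506.1 -39.5 136.4]
243 193 [476.5 -54.2 136.6]
247 189 [473.1 -41.5 136.9]
245 191 [475. -48. 137.]
246 197 [489.3 -56.5 137.1]
247 190 [475.7 -43.5 137.4]
246 189 [472.4 -43.4 137.6]
242 192 [474.  -54.7 137.8]
252 191 [484.7 -37.8 138. ]
246 191 [477.4 -47.2 138.4]
247 1
[... 616 characters left out ...]

298 219 [502.5 -40.3 135.8]
300 229 [478.9 -44.8 136. ]
299 224 [490.7 -42.5 136.1]
306 219 [502.4 -59.1 136.3]
296 232 [471.8 -35.4 136.4]
298 228 [481.2 -40.1 136.6]
297 233 [469.5 -37.7 136.7]
302 220 [500.  -49.6 136.9]
302 223 [492.9 -49.6 137.1]
305 225 [488.2 -56.6 137.3]
304 222 [495.2 -54.3 137.5]
297 226 [485.8 -37.8 137.6]
300 227 [483.5 -44.8 137.8]
297 222 [495.2 -37.8 137.9]
301 231 [474.1 -47.  138. ]
306 231 [474.  -58.7 138.2]
304 227 [483.4 -54.1 138.5]
304 228 [481.  -54.1 138.7]
302 235 [464.6 -49.3 138.9]
299 229 [478.7 -42.4 139.2]
296 230 [476.3 -35.3 139.5]
300 231 [473.9 -44.6 139.9]
305 228 [480.9 -56.4 140.1]
299 233 [469.2 -42.2 141. ]
298 229 [478.5 -39.9 142.1]
```

View pics/c1.png

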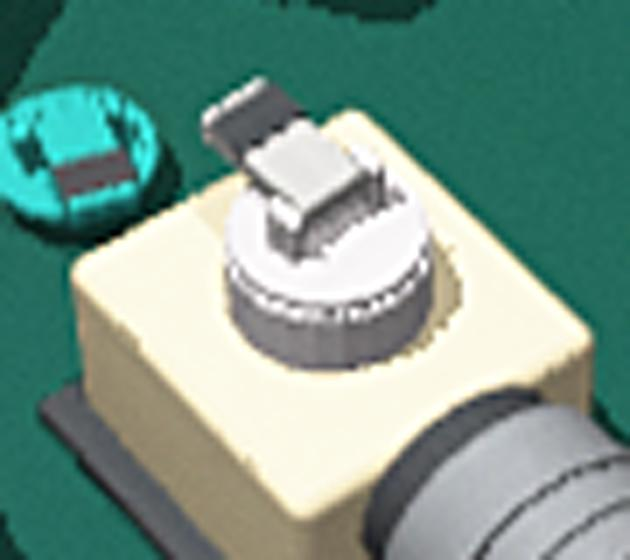

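View pics/c2.png

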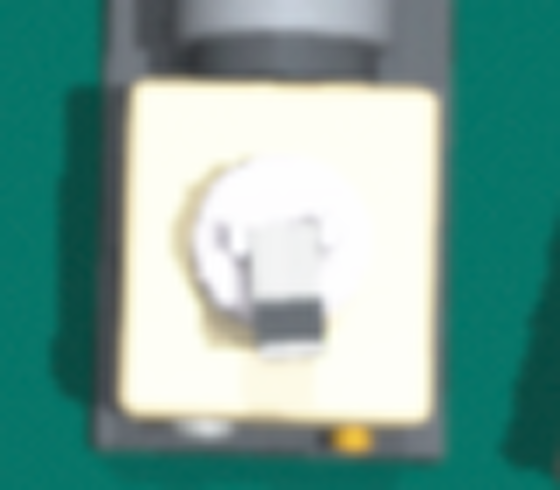

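Run:
```python
from h import *
from scipy.optimize import least_squares
S=np.load("scene0.npz");T=np.load("top0.npz")
for n,d in(("S",S),("T",T)):
    P=cloud(d); near=(P[...,0]>420)&(P[...,0]<560)&(abs(P[...,1]+42)<70)
    m=near&(P[...,2]>107)
    Q=P[m]
    lo=Q[Q[:,2]<121]; hi=Q[Q[:,2]>126]
    c,r=cv2.minEnclosingCircle(lo[:,:2].astype(np.float32)); print(n,"collar/flange",len(lo),np.round(c,1),round(r,1))
    (c2,sz,a)=cv2.minAreaRect(hi[:,:2].astype(np.float32)); print(" high",len(hi),np.round(c2,1),np.round(sz,1),a)
    # split end part
    far=hi[hi[:,0]<485]
    print(" far rect",cv2.minAreaRect(far[:,:2].astype(np.float32)), far.mean(0).round(1), "z med",np.median(hi[:,2]))
    Xs=np.arange(462,516,4)
    for x in Xs:
        s=hi[abs(hi[:,0]-x)<2.5]
        if len(s): print("  x",x,len(s),"y",s[:,1].min().round(1),s[:,1].max().round(1),"z",np.median(s[:,2]).round(1))
    # oil case top
    k=near&(abs(P[...,2]-85)<4)
    print(" case",cv2.minAreaRect(P[k][:,:2].astype(np.float32)),np.median(P[k][:,2]))
# tray, meter, weights
P=cloud(T)
def box(u0,v0,u1,v1,zlo):
    q=P[v0:v1,u0:u1].reshape(-1,3); q=q[q[:,2]>zlo]; return cv2.minAreaRect(q[:,:2].astype(np.float32)),np.percentile(q[:,2],95)
print("tray",box(145,195,222,270,8)); print("meter",box(335,198,416,275,50)); print("big",box(160,150,190,180,15)); print("small",box(380,148,405,170,15))
```

```text
S collar/flange 427 [508.7 -46.4] 30.3
 high 305 [489.4 -47. ] [48.4 37.6] 4.453561782836914
 far rect ((475.10931396484375, -47.39789581298828), (19.517606735229492, 25.68820571899414), 0.9037771821022034) [475.8 -48.5 136.8] z med 134.8911907660388
  x 466 12 y -57.9 -37.6 z 136.8
  x 470 25 y -59.2 -34.6 z 138.1
  x 474 28 y -59.3 -36.4 z 137.4
  x 478 29 y -59.5 -35.1 z 137.1
  x 482 31 y -60.2 -35.0 z 137.1
  x 486 28 y -58.9 -34.4 z 136.1
  x 490 27 y -58.8 -33.9 z 135.1
  x 494 27 y -58.5 -35.9 z 134.6
  x 498 21 y -58.4 -27.3 z 134.8
  x 502 37 y -63.2 -27.3 z 133.7
  x 506 38 y -64.0 -27.3 z 133.9
  x 510 54 y -64.4 -28.1 z 132.6
  x 514 19 y -63.0 -29.3 z 130.9
 case ((504.7237548828125, -45.66455078125), (108.11247253417969, 113.31658935546875), 88.3163833618164) 84.17460966853434
T collar/flange 304 [504.9 -45. ] 30.1
 high 228 [486.2 -43.8] [35.5 47.4] 89.62552642822266
 far rect ((473.064208984375, -46.990753173828125), (23.65692901611328, 21.173648834228516), 89.5271987915039) [473.6 -46.6 138.2] z med 136.72203427367577
  x 462 2 y -40.0 -37.8 z 133.2
  x 466 22 y -58
[... 366 characters left out ...]
28.6 z 133.4
 case ((503.03936767578125, -44.606014251708984), (109.17768096923828, 114.47048950195312), 89.5583267211914) 84.92035237890377
tray (((481.42822265625, 257.9905700683594), (151.24533081054688, 148.01402282714844), 89.87289428710938), np.float64(20.843248215905348))
meter (((468.72833251953125, -234.87539672851562), (141.50332641601562, 131.39373779296875), 74.63866424560547), np.float64(71.57878080082199))
big (((658.2869873046875, 283.94873046875), (45.41047668457031, 45.80186080932617), 1.1550207138061523), np.float64(51.329810585456165))
small (((672.3912353515625, -295.516357421875), (29.5935115814209, 32.31188201904297), 45.050045013427734), np.float64(43.958530054701896))
```

The crop confirms the choice: an aluminium cap on the neck in the cream case, with its tab lying toward the robot. The axis measures about (505.5, -45.5), the cap yaw about 1–2°, and the tab end is near x≈463 at z≈130. The tray centre is (481, 258). Plan: hook the tab end from underneath with the shut fingers, tilted in from the -y side.

{"name": "drive_tool", "arguments": {"increments": [{"tx":0.027,"ty":0.045,"az":7.8},{"tx":0.027,"ty":0.045,"az":7.8},{"tx":0.027,"ty":0.045,"az":7.8},{"tx":0.027,"ty":0.045,"az":7.8},{"tx":0.027,"ty":0.045,"az":7.8}], "gripper": 0.0}}

```text
schema error: expected keys tx, ty, tz, ax, ay, az
```

{"name": "drive_tool", "arguments": {"increments": [{"tx":0.027,"ty":0.045,"az":7.8},{"tx":0.027,"ty":0.045,"az":7.8},{"tx":0.027,"ty":0.045,"az":7.8},{"tx":0.027,"ty":0.045,"az":7.8},{}]}}

```text
schema error: expected keys tx, ty, tz, ax, ay, az
```

{"name": "drive_tool", "arguments": {"increments": [{"ax":8},{"ax":8},{"ax":8},{"ax":8},{"ax":8}]}}

```text
schema error: expected keys tx, ty, tz, ax, ay, az
```

Run:
```python
from plant import observe
s=observe()
for k,v in s.items(): print(k,v)
```

```text
time 0.1
joint_positions [-9.68441741e-01  3.85514826e-01  6.77528610e-03 -4.32632710e-04
 -1.19397907e+00 -2.58619154e-01]
joint_vel [-0.00086044 -0.00117552  0.00270298  0.00210883 -0.00063079  0.00038902]
joint_efforts [-7.78420635e-04 -3.93317878e+01  1.88928276e+01  4.19797495e+00
 -2.59228080e-03  5.01222274e-06]
tool_pos [ 210.48829943 -587.95034146  230.31508812]
orientation [0.05248101 1.56883243 1.96685319]
contact_force [-0.02147643 -0.53693269  0.00843569]
wrist_torque [-0.03508292 -0.01904386 -0.0454311 ]
grip_width 85.63578462002583
```

All keys are required in each row.

{"name": "drive_tool", "arguments": {"increments": [{"tx":0.027,"ty":0.045,"tz":0,"ax":0,"ay":0,"az":7.8},{"tx":0.027,"ty":0.045,"tz":0,"ax":0,"ay":0,"az":7.8},{"tx":0.027,"ty":0.045,"tz":0,"ax":0,"ay":0,"az":7.8},{"tx":0.027,"ty":0.045,"tz":0,"ax":0,"ay":0,"az":7.8},{"tx":0.027,"ty":0.045,"tz":0,"ax":0,"ay":0,"az":7.8}], "gripper": 0.0}}

```text
time: 0.6
tool_pos: [339.7, -372.1, 231.0]
orientation: [-0.363, 1.57, 2.237]
contact_force: [1.4, 0.3, 0.3]
grip_width: 12.4
```

{"name": "drive_tool", "arguments": {"increments": [{"tx":0.027,"ty":0.045,"tz":0,"ax":0,"ay":0,"az":7.8},{"tx":0.027,"ty":0.045,"tz":0,"ax":0,"ay":0,"az":7.8},{"tx":0.027,"ty":0.045,"tz":0,"ax":0,"ay":0,"az":7.8},{"tx":0.027,"ty":0.045,"tz":0,"ax":0,"ay":0,"az":7.8},{"tx":0,"ty":0,"tz":0,"ax":0,"ay":0,"az":0}]}}

```text
time: 1.1
tool_pos: [444.6, -198.4, 231.1]
orientation: [-2.585, 1.57, 0.565]
contact_force: [0.5, -0.6, -0.0]
grip_width: 0.2
```

{"name": "drive_tool", "arguments": {"increments": [{"tx":0,"ty":0,"tz":0,"ax":8,"ay":0,"az":0},{"tx":0,"ty":0,"tz":0,"ax":8,"ay":0,"az":0},{"tx":0,"ty":0,"tz":0,"ax":8,"ay":0,"az":0},{"tx":0,"ty":0,"tz":0,"ax":8,"ay":0,"az":0},{"tx":0,"ty":0,"tz":0,"ax":8,"ay":0,"az":0}]}}

```text
time: 1.6
tool_pos: [442.3, -203.4, 231.9]
orientation: [-1.572, 0.868, 1.567]
contact_force: [-0.1, 0.5, 0.3]
grip_width: -0.1
```

```bash
cat > st.py <<'E'
from plant import observe
import numpy as np
from scipy.spatial.transform import Rotation as R
np.set_printoptions(precision=3,suppress=True)
s=observe(); M=R.from_euler('xyz',s['orientation']).as_matrix()
print('t',s['time'],'j',s['joint_positions'],'\npos',s['tool_pos'],'toolx',M[:,0],'jaw',M[:,2],'\nF',s['contact_force'],'M',s['wrist_torque'],'w',s['grip_width'])
print('jaw yaw deg',np.degrees(np.arctan2(M[1,2],M[0,2])))
E
python3 st.py
```

```text
t 1.6 j [-0.507  0.382  0.043 -0.603 -1.611  0.599] 
pos [ 442.339 -203.39   231.913] toolx [ 0.002  0.647 -0.763] jaw [-1.     0.003 -0.001] 
F [-0.058  0.507  0.308] M [-1.318  0.015 -0.056] w -0.11752943040031351
jaw yaw deg 179.85334459638761
```

{"name": "drive_tool", "arguments": {"increments": [{"tx":0.003,"ty":0.02,"tz":-0.025,"ax":8,"ay":0,"az":0},{"tx":0.003,"ty":0.02,"tz":-0.025,"ax":8,"ay":0,"az":0},{"tx":0.003,"ty":0.02,"tz":-0.025,"ax":0,"ay":0,"az":0},{"tx":0.003,"ty":0.02,"tz":-0.025,"ax":0,"ay":0,"az":0},{"tx":0.003,"ty":0.01,"tz":-0.015,"ax":0,"ay":0,"az":0}]}}

```text
time: 2.1
tool_pos: [456.0, -111.5, 114.0]
orientation: [-1.564, 0.591, 1.572]
contact_force: [1.1, -0.9, -0.3]
grip_width: -0.2
```

```bash
python3 st.py
```

```text
t 2.1 j [-0.479  0.582 -0.081 -0.829 -1.53   0.789] 
pos [ 456.032 -111.544  113.972] toolx [-0.001  0.831 -0.557] jaw [-1.     0.003  0.006] 
F [ 1.06  -0.894 -0.318] M [-1.612  0.02  -0.013] w -0.18914452786909577
jaw yaw deg 179.85313266811153
```

{"name": "drive_tool", "arguments": {"increments": [{"tx":0,"ty":0,"tz":-0.006,"ax":0,"ay":0,"az":0},{"tx":0,"ty":0,"tz":0,"ax":0,"ay":0,"az":0},{"tx":0,"ty":0,"tz":0,"ax":0,"ay":0,"az":0}]}}

```text
time: 2.4
tool_pos: [457.4, -113.5, 110.8]
orientation: [-1.57, 0.594, 1.57]
contact_force: [-0.4, 0.3, 1.1]
grip_width: -0.0
```

```bash
python3 st.py
cat > snap.py <<'E'
import sys
from plant import eyes
from h import *
n=sys.argv[1]
S=eyes.get_image("scene");T=eyes.get_image("top")
np.savez(f"scene_{n}.npz",**S);np.savez(f"top_{n}.npz",**T)
c=cv2.resize(S["frame"][140:260,190:330,::-1],None,fx=4,fy=4,interpolation=cv2.INTER_CUBIC)[:, :]
t=cv2.resize(T["frame"][170:290,240:300+20+20,::-1],None,fx=4,fy=4,interpolation=cv2.INTER_CUBIC)
im=np.hstack([c[:, :400*1+0] if False else c,t]); s=800/im.shape[1]
cv2.imwrite(f"pics/{n}.png",cv2.resize(im,None,fx=s,fy=s,interpolation=cv2.INTER_AREA))
E
python3 snap.py a1
```

```text
t 2.4 j [-0.48   0.587 -0.079 -0.827 -1.525  0.797] 
pos [ 457.45  -113.514  110.825] toolx [ 0.001  0.828 -0.56 ] jaw [-1.     0.002  0.   ] 
F [-0.427  0.287  1.099] M [-1.683  0.     0.018] w -0.031439773637615596
jaw yaw deg 179.91054340710696
```

View pics/a1.png

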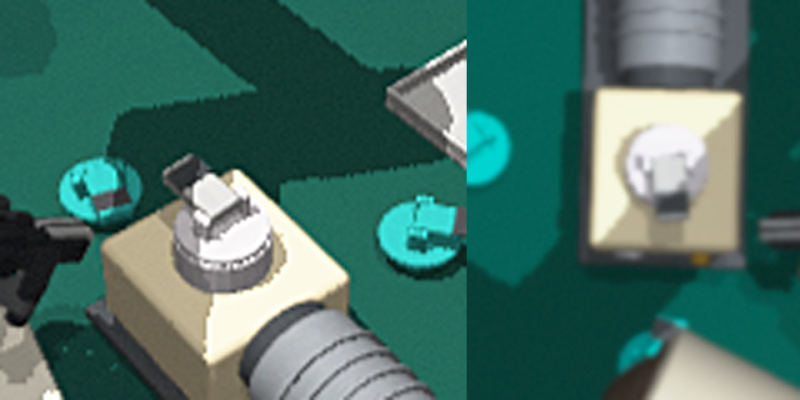

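Scene crop: the fingertips (crop ~(85,240)) stand beside the case, in line with the tab end, and nothing has been touched. I check the fingers' true size in the depth maps.

Run:
```python
from h import *
for n in("scene","top"):
    d=np.load(f"{n}_a1.npz");P=cloud(d)
    m=(abs(P[...,0]-457)<40)&(P[...,1]<-104)&(P[...,1]>-150)&(P[...,2]>88)
    Q=P[m]
    for y in range(-150,-100,5):
        s=Q[abs(Q[:,1]-y)<2.5]
        if len(s):print(n,y,len(s),"x",s[:,0].min().round(1),s[:,0].max().round(1),"z",s[:,2].min().round(1),s[:,2].max().round(1))
```

```text
scene -150 22 x 425.5 489.8 z 142.5 150.4
scene -145 29 x 429.7 485.4 z 139.7 148.8
scene -140 22 x 450.1 473.0 z 119.6 143.3
scene -135 32 x 450.5 473.4 z 115.7 140.8
scene -130 32 x 451.1 473.7 z 111.1 136.2
scene -125 33 x 452.6 472.8 z 110.5 132.5
scene -120 21 x 452.8 472.5 z 112.8 131.1
scene -115 18 x 453.6 468.4 z 109.9 126.7
scene -110 3 x 464.3 465.8 z 115.1 120.0
top -150 37 x 424.8 489.4 z 128.3 154.2
top -145 45 x 427.2 487.1 z 130.9 152.3
top -140 31 x 443.6 471.4 z 125.2 146.3
top -135 30 x 444.0 469.7 z 126.5 143.5
top -130 25 x 444.0 470.0 z 126.5 139.0
top -125 28 x 444.1 470.1 z 124.8 136.9
top -120 29 x 444.1 470.3 z 116.9 132.0
top -115 15 x 446.6 468.2 z 118.4 127.7
top -110 6 x 451.3 463.2 z 118.1 123.4
```

{"name": "drive_tool", "arguments": {"increments": [{"tx":0.001,"ty":0,"tz":-0.005,"ax":0,"ay":0,"az":0},{"tx":0,"ty":0.015,"tz":0,"ax":0,"ay":0,"az":0},{"tx":0,"ty":0.015,"tz":0,"ax":0,"ay":0,"az":0},{"tx":0,"ty":0.015,"tz":0,"ax":0,"ay":0,"az":0},{"tx":0,"ty":0.012,"tz":0,"ax":0,"ay":0,"az":0}]}}

```text
time: 3.0
tool_pos: [458.0, -53.7, 105.6]
orientation: [-1.569, 0.593, 1.572]
contact_force: [-0.9, -0.3, 0.1]
grip_width: 0.2
```

{"name": "drive_tool", "arguments": {"increments": [{"tx":0,"ty":0.002,"tz":0,"ax":0,"ay":0,"az":0},{"tx":0,"ty":0,"tz":0,"ax":0,"ay":0,"az":0}]}}

```text
time: 3.2
tool_pos: [458.2, -53.0, 105.5]
orientation: [-1.569, 0.594, 1.572]
contact_force: [0.5, 0.1, -0.3]
grip_width: -0.3
```

```bash
python3 st.py;python3 snap.py a2
```

```text
t 3.2 j [-0.392  0.556 -0.153 -0.881 -1.447  0.785] 
pos [458.153 -52.991 105.496] toolx [-0.001  0.829 -0.56 ] jaw [-1.    -0.     0.001] 
F [ 0.471  0.05  -0.334] M [-1.642  0.005 -0.01 ] w -0.26036876068658243
jaw yaw deg -179.97944249198562
```

View pics/a2.png

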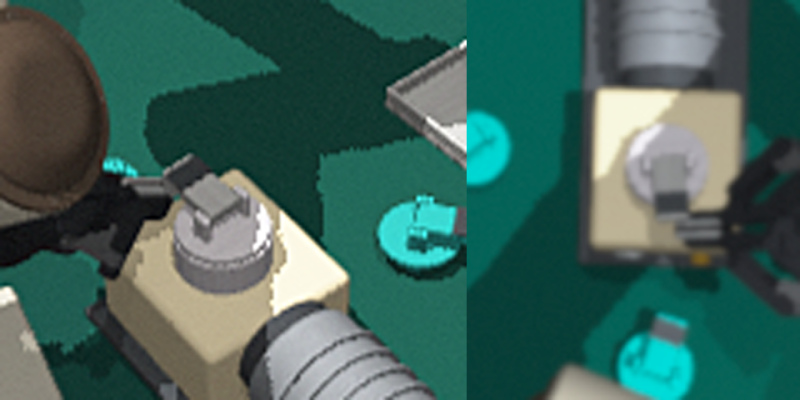

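Fingertips sit under the tab end, no contact. Now lift along the arc.

{"name": "drive_tool", "arguments": {"increments": [{"tx":0,"ty":0,"tz":0.004,"ax":0,"ay":0,"az":0},{"tx":0.004,"ty":0,"tz":0.002,"ax":0,"ay":0,"az":0},{"tx":0.001,"ty":0,"tz":0.003,"ax":0,"ay":0,"az":0},{"tx":0,"ty":0,"tz":0.004,"ax":0,"ay":0,"az":0},{"tx":0,"ty":0,"tz":0.004,"ax":0,"ay":0,"az":0}]}}

```text
time: 3.8
tool_pos: [463.6, -53.8, 122.3]
orientation: [-1.569, 0.594, 1.57]
contact_force: [0.2, -0.6, -1.6]
grip_width: 0.1
```

```bash
python3 st.py;python3 snap.py a3
```

```text
t 3.8 j [-0.39   0.534 -0.133 -0.88  -1.471  0.75 ] 
pos [463.557 -53.809 122.349] toolx [ 0.001  0.829 -0.56 ] jaw [-1.     0.002  0.001] 
F [ 0.241 -0.629 -1.61 ] M [-2.184 -0.103 -0.156] w 0.1298256866186375
jaw yaw deg 179.89810072998344
```

View pics/a3.png

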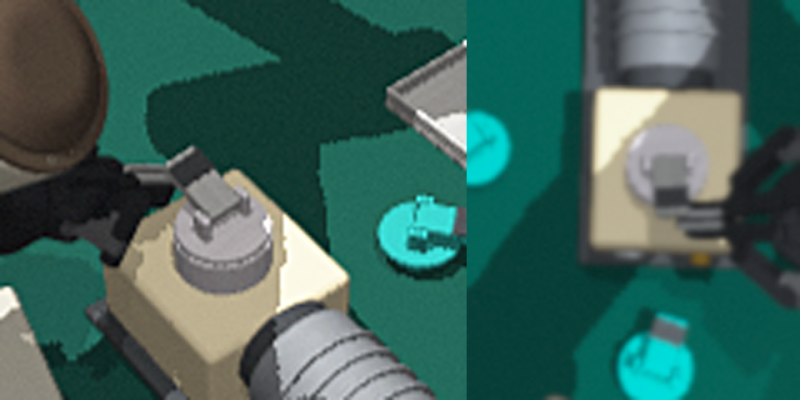

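Tab is lifting with 1.6 N. I continue along the arc.

{"name": "drive_tool", "arguments": {"increments": [{"tx":0.002,"ty":0,"tz":0.005,"ax":0,"ay":0,"az":0},{"tx":0.002,"ty":0,"tz":0.005,"ax":0,"ay":0,"az":0},{"tx":0.003,"ty":0,"tz":0.005,"ax":0,"ay":0,"az":0},{"tx":0.004,"ty":0,"tz":0.004,"ax":0,"ay":0,"az":0},{"tx":0.004,"ty":0,"tz":0.004,"ax":0,"ay":0,"az":0}]}}

```text
time: 4.4
tool_pos: [478.0, -53.4, 145.7]
orientation: [-1.568, 0.593, 1.572]
contact_force: [-2.4, 0.5, -2.0]
grip_width: 0.2
```

```bash
python3 st.py;python3 snap.py a4
```

```text
t 4.4 j [-0.379  0.514 -0.088 -0.881 -1.508  0.694] 
pos [478.041 -53.35  145.697] toolx [-0.001  0.829 -0.559] jaw [-1.     0.     0.002] 
F [-2.351  0.497 -1.974] M [-2.204  0.223  0.311] w 0.15789634988142298
jaw yaw deg 179.98590377790478
```

View pics/a4.png

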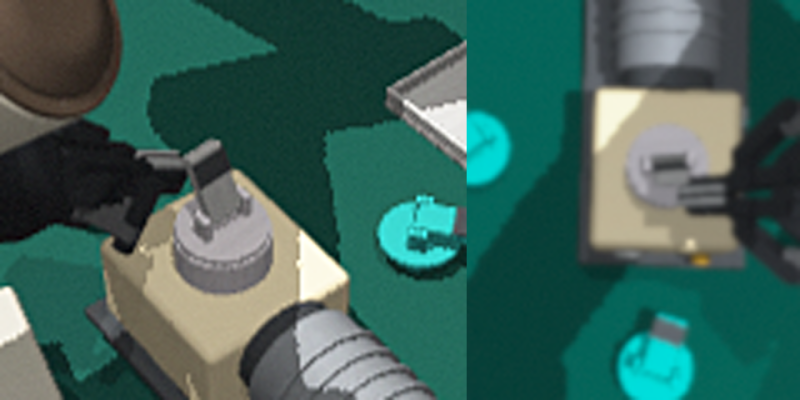

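{"name": "drive_tool", "arguments": {"increments": [{"tx":0.003,"ty":0,"tz":0.001,"ax":0,"ay":0,"az":0},{"tx":0.002,"ty":0,"tz":0.001,"ax":0,"ay":0,"az":0},{"tx":0.001,"ty":0,"tz":0,"ax":0,"ay":0,"az":0}]}}

```text
time: 4.8
tool_pos: [484.2, -53.4, 147.6]
orientation: [-1.569, 0.593, 1.572]
contact_force: [-2.0, -0.1, -0.1]
grip_width: -0.2
```

{"name": "drive_tool", "arguments": {"increments": [{"tx":0.001,"ty":0,"tz":0,"ax":0,"ay":0,"az":0},{"tx":0,"ty":0,"tz":0,"ax":0,"ay":0,"az":0}]}}

```text
time: 5.0
tool_pos: [485.2, -53.5, 147.4]
orientation: [-1.569, 0.593, 1.571]
contact_force: [-2.9, -0.2, 0.9]
grip_width: 0.3
```

```bash
python3 st.py;python3 snap.py a5
python3 - <<'E'
from h import *
for n in("scene","top"):
    d=np.load(f"{n}_a5.npz");P=cloud(d)
    m=(abs(P[...,0]-495)<40)&(abs(P[...,1]+46)<11)&(P[...,2]>140)
    Q=P[m]
    for z in range(140,180,4):
        s=Q[abs(Q[:,2]-z)<2]
        if len(s):print(n,z,len(s),"x",s[:,0].min().round(1),s[:,0].max().round(1),np.median(s[:,0]).round(1))
E
```

```text
t 5.0 j [-0.376  0.519 -0.072 -0.883 -1.512  0.684] 
pos [485.176 -53.49  147.403] toolx [-0.     0.829 -0.559] jaw [-1.     0.001  0.002] 
F [-2.867 -0.172  0.857] M [-1.499  0.322  0.553] w 0.26583261002781405
jaw yaw deg 179.9592387040947
scene 140 13 x 507.5 511.8 509.8
scene 144 14 x 501.1 510.8 508.8
scene 148 21 x 499.5 512.7 508.8
scene 152 18 x 494.0 510.0 508.2
scene 156 17 x 483.2 508.6 507.6
scene 160 25 x 478.6 508.8 505.6
scene 164 16 x 500.1 508.0 506.3
scene 168 34 x 495.6 508.1 502.6
scene 172 25 x 497.1 507.9 502.3
top 140 5 x 509.0 509.1 509.0
top 144 1 x 508.7 508.7 508.7
top 152 1 x 507.8 507.8 507.8
top 156 4 x 479.8 491.1 487.8
top 160 13 x 479.5 507.2 484.1
top 164 3 x 479.1 490.7 486.0
top 168 18 x 494.6 504.1 500.4
top 172 25 x 494.3 503.7 498.9
top 176 2 x 501.1 503.3 502.2
```

View pics/a5.png

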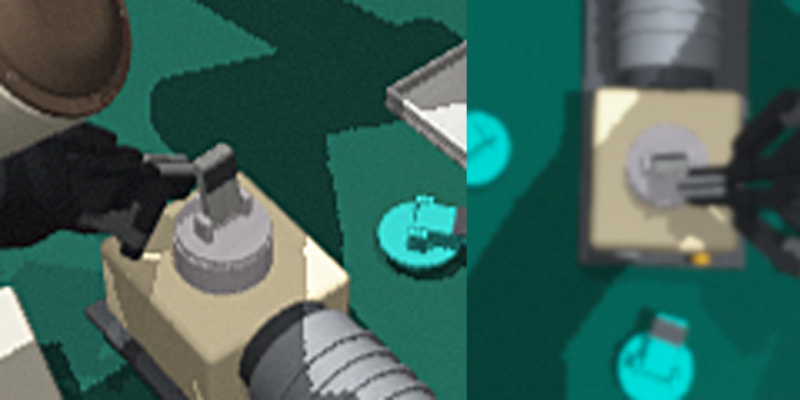

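Tab is at about 80°. I push further in 1 mm steps, watching Fx for the upright stop.

{"name": "drive_tool", "arguments": {"increments": [{"tx":0.001,"ty":0,"tz":0,"ax":0,"ay":0,"az":0},{"tx":0.001,"ty":0,"tz":0,"ax":0,"ay":0,"az":0},{"tx":0,"ty":0,"tz":0,"ax":0,"ay":0,"az":0}]}}

```text
time: 5.4
tool_pos: [487.3, -53.5, 147.4]
orientation: [-1.569, 0.593, 1.571]
contact_force: [-1.7, -0.4, 1.8]
grip_width: -0.1
```

{"name": "drive_tool", "arguments": {"increments": [{"tx":0.001,"ty":0,"tz":0,"ax":0,"ay":0,"az":0},{"tx":0,"ty":0,"tz":0,"ax":0,"ay":0,"az":0}]}}

```text
time: 5.6
tool_pos: [488.4, -53.5, 147.3]
orientation: [-1.569, 0.593, 1.571]
contact_force: [-1.2, -1.3, 1.2]
grip_width: 0.1
```

{"name": "drive_tool", "arguments": {"increments": [{"tx":0.001,"ty":0,"tz":0,"ax":0,"ay":0,"az":0},{"tx":0,"ty":0,"tz":0,"ax":0,"ay":0,"az":0}]}}

```text
time: 5.8
tool_pos: [489.3, -53.5, 147.4]
orientation: [-1.569, 0.593, 1.571]
contact_force: [-2.4, -0.4, 2.3]
grip_width: 0.2
```

{"name": "drive_tool", "arguments": {"increments": [{"tx":0.001,"ty":0,"tz":0,"ax":0,"ay":0,"az":0},{"tx":0,"ty":0,"tz":0,"ax":0,"ay":0,"az":0}]}}

```text
time: 6.0
tool_pos: [490.4, -53.5, 147.3]
orientation: [-1.569, 0.593, 1.571]
contact_force: [-2.2, -0.1, 1.5]
grip_width: 0.3
```

```bash
python3 st.py;python3 snap.py a6
python3 - <<'E'
from h import *
for n in("scene","top"):
    d=np.load(f"{n}_a6.npz");P=cloud(d)
    m=(abs(P[...,0]-495)<40)&(abs(P[...,1]+46)<11)&(P[...,2]>140)
    Q=P[m]
    for z in range(140,180,4):
        s=Q[abs(Q[:,2]-z)<2]
        if len(s):print(n,z,len(s),"x",s[:,0].min().round(1),s[:,0].max().round(1),np.median(s[:,0]).round(1))
E
```

```text
t 6.0 j [-0.372  0.524 -0.061 -0.884 -1.513  0.678] 
pos [490.362 -53.518 147.333] toolx [ 0.     0.829 -0.559] jaw [-1.     0.001  0.001] 
F [-2.175 -0.126  1.526] M [-1.395  0.259  0.505] w 0.29952334402830166
jaw yaw deg 179.94339068089027
scene 140 6 x 505.3 512.5 511.6
scene 144 19 x 503.9 514.8 511.4
scene 148 12 x 504.9 513.6 511.4
scene 152 12 x 509.9 513.4 512.3
scene 156 19 x 496.5 513.5 511.4
scene 160 25 x 486.4 514.0 511.2
scene 164 14 x 502.9 513.1 511.8
scene 168 27 x 502.2 513.4 510.5
scene 172 32 x 502.0 512.2 507.4
top 144 1 x 501.9 501.9 501.9
top 148 2 x 501.4 501.4 501.4
top 152 2 x 500.8 501.1 500.9
top 156 4 x 491.3 500.7 500.4
top 160 16 x 483.9 495.7 489.8
top 164 1 x 486.0 486.0 486.0
top 168 9 x 501.6 511.0 503.8
top 172 27 x 501.3 510.6 505.9
top 176 8 x 501.0 507.9 505.4
```

View pics/a6.png

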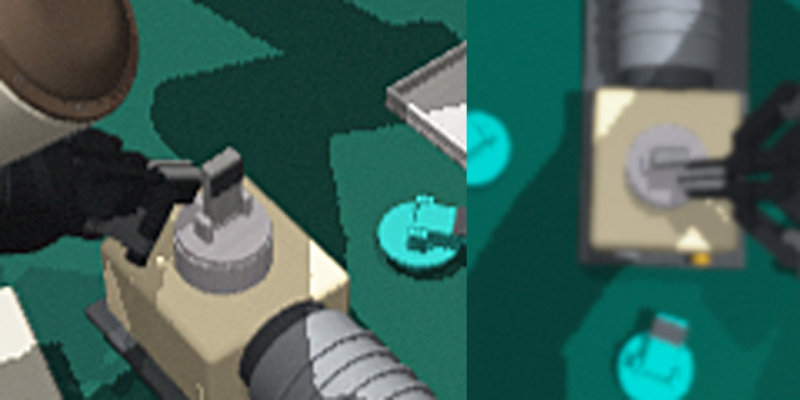

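{"name": "drive_tool", "arguments": {"increments": [{"tx":0.0007,"ty":0,"tz":0,"ax":0,"ay":0,"az":0},{"tx":0,"ty":0,"tz":0,"ax":0,"ay":0,"az":0}]}}

```text
time: 6.3
tool_pos: [491.0, -53.5, 147.4]
orientation: [-1.569, 0.593, 1.571]
contact_force: [-1.6, -1.6, 2.4]
grip_width: -0.1
```

{"name": "drive_tool", "arguments": {"increments": [{"tx":0.0007,"ty":0,"tz":0,"ax":0,"ay":0,"az":0},{"tx":0,"ty":0,"tz":0,"ax":0,"ay":0,"az":0}]}}

```text
time: 6.5
tool_pos: [491.7, -53.5, 147.3]
orientation: [-1.569, 0.593, 1.571]
contact_force: [-2.2, -0.4, 1.3]
grip_width: 0.2
```

{"name": "drive_tool", "arguments": {"increments": [{"tx":0.0007,"ty":0,"tz":0,"ax":0,"ay":0,"az":0},{"tx":0,"ty":0,"tz":0,"ax":0,"ay":0,"az":0}]}}

```text
time: 6.7
tool_pos: [492.2, -53.5, 147.3]
orientation: [-1.569, 0.593, 1.571]
contact_force: [-2.2, -0.3, 2.0]
grip_width: 0.3
```

{"name": "drive_tool", "arguments": {"increments": [{"tx":0.0007,"ty":0,"tz":0,"ax":0,"ay":0,"az":0},{"tx":0,"ty":0,"tz":0,"ax":0,"ay":0,"az":0}]}}

```text
time: 6.9
tool_pos: [492.6, -53.5, 147.3]
orientation: [-1.568, 0.593, 1.572]
contact_force: [-3.4, 0.1, 1.5]
grip_width: -0.2
```

```bash
python3 st.py;python3 snap.py a7
python3 - <<'E'
from h import *
for n in("scene","top"):
    d=np.load(f"{n}_a7.npz");P=cloud(d)
    m=(abs(P[...,0]-495)<40)&(abs(P[...,1]+46)<11)&(P[...,2]>140)
    Q=P[m]
    for z in range(140,180,4):
        s=Q[abs(Q[:,2]-z)<2]
        if len(s):print(n,z,len(s),"x",s[:,0].min().round(1),s[:,0].max().round(1),np.median(s[:,0]).round(1))
E
```

```text
t 6.9 j [-0.371  0.527 -0.056 -0.885 -1.515  0.675] 
pos [492.556 -53.465 147.32 ] toolx [-0.001  0.829 -0.559] jaw [-1.     0.     0.002] 
F [-3.445  0.063  1.469] M [-1.198  0.501  0.917] w -0.2347860920508281
jaw yaw deg 179.98278044617464
scene 140 3 x 508.8 512.3 511.7
scene 144 17 x 505.7 514.9 513.0
scene 148 11 x 506.5 515.3 513.1
scene 152 13 x 509.0 515.6 514.3
scene 156 18 x 487.2 515.7 513.0
scene 160 28 x 487.7 515.9 508.7
scene 164 21 x 507.4 516.1 513.8
scene 168 27 x 504.0 515.4 512.3
scene 172 31 x 505.0 515.0 510.3
scene 176 1 x 513.1 513.1 513.1
top 140 2 x 501.9 502.1 502.0
top 144 5 x 501.6 501.8 501.7
top 152 1 x 503.2 503.2 503.2
top 156 8 x 486.7 502.9 493.4
top 160 14 x 486.2 502.6 495.6
top 164 4 x 486.1 513.4 497.6
top 168 11 x 501.7 513.1 508.4
top 172 28 x 503.5 512.8 508.2
top 176 5 x 503.3 510.2 507.8
```

Force has risen to 3.4 N and the faces are vertical, so the tab is at its stop. Now I back off, straighten up and re-measure before gripping.

{"name": "drive_tool", "arguments": {"increments": [{"tx":-0.01,"ty":-0.005,"tz":0,"ax":0,"ay":0,"az":0},{"tx":-0.01,"ty":-0.04,"tz":0.025,"ax":0,"ay":0,"az":0},{"tx":0,"ty":-0.04,"tz":0.03,"ax":-8,"ay":0,"az":0},{"tx":0,"ty":-0.03,"tz":0.03,"ax":-8,"ay":0,"az":0},{"tx":0,"ty":-0.02,"tz":0.02,"ax":-8,"ay":0,"az":0}], "gripper": 0.0}}

```text
time: 7.5
tool_pos: [474.5, -192.3, 255.1]
orientation: [-1.582, 1.021, 1.555]
contact_force: [-0.1, 0.7, -1.0]
grip_width: -0.0
```

{"name": "drive_tool", "arguments": {"increments": [{"tx":0,"ty":0,"tz":0,"ax":-8,"ay":0,"az":0},{"tx":0,"ty":0,"tz":0,"ax":-8,"ay":0,"az":0},{"tx":0,"ty":0,"tz":0,"ax":-8,"ay":0,"az":0},{"tx":0,"ty":0,"tz":0,"ax":-8,"ay":0,"az":0},{"tx":0,"ty":0,"tz":0,"ax":0,"ay":0,"az":0}], "gripper": 0.04}}

```text
time: 8.0
tool_pos: [472.2, -186.1, 252.0]
orientation: [2.07, 1.569, -1.068]
contact_force: [0.1, -0.1, 0.0]
grip_width: 40.1
```

```bash
python3 st.py;python3 snap.py b1
python3 - <<'E'
from h import *
for n in("scene","top"):
    d=np.load(f"{n}_b1.npz");P=cloud(d)
    near=(abs(P[...,0]-505)<45)&(abs(P[...,1]+45)<45)
    Q=P[near]; hi=Q[Q[:,2]>164]; lo=Q[(Q[:,2]>107)&(Q[:,2]<121)]
    print(n,"top",len(hi),cv2.minAreaRect(hi[:,:2].astype(np.float32)),hi[:,2].max(),hi[:,1].min(),hi[:,1].max(),hi[:,0].min(),hi[:,0].max())
    print(" flange",cv2.minEnclosingCircle(lo[:,:2].astype(np.float32)))
    ears=Q[(Q[:,2]>125)&(Q[:,2]<138)]
    print(" ears",cv2.minAreaRect(ears[:,:2].astype(np.float32)))
    mid=Q[(Q[:,2]>140)&(Q[:,2]<172)]
    for lo_,h_ in((140,156),(156,172)):
        s=mid[(mid[:,2]>lo_)&(mid[:,2]<h_)]; print("  face",len(s),np.median(s,0),s.min(0),s.max(0))
        if n=="scene" and len(s)>10:
            f=s[s[:,0]>np.percentile(s[:,0],30)]
            p=np.polyfit(f[:,1],f[:,0],1); print("   slope deg",np.degrees(np.arctan(p[0])),np.polyval(p,-45))
    crop(d,*( (225,165) if n=="scene" else (265,185)),70,70,f"pics/b1{n}.png",8)
E
```

```text
t 8.0 j [-0.054  0.168 -0.242  0.002 -1.16   0.057] 
pos [ 472.168 -186.069  252.02 ] toolx [ 0.001 -0.001 -1.   ] jaw [-1.    -0.004 -0.001] 
F [ 0.083 -0.097  0.006] M [ 0.05   0.077 -0.026] w 40.09821191488563
jaw yaw deg -179.77841418714067
scene top 922 ((516.3251342773438, -45.51554870605469), (90.15188598632812, 30.994098663330078), 80.76091766357422) 554.5784083832586 -89.98255272412831 -0.6688535189093727 494.4447594456984 526.5174396423495
 flange ((507.4725036621094, -45.68537139892578), 30.161317825317383)
 ears ((507.7279357910156, -45.23399353027344), (11.971643447875977, 36.733036041259766), 0.9083214402198792)
  face 64 [511.05827022 -47.91708114 148.98991587] [502.30703028 -58.70378565 140.30454111] [514.67917284 -31.76340958 155.99119638]
   slope deg -1.9731824319999445 511.67341373078625
  face 100 [510.42344166 -47.54522553 166.49334198] [502.12129148 -57.94171252 156.1299774 ] [514.12682989 -32.17512228 171.93336312]
   slope deg -2.4948953996284207 511.3202152298239
top top 2822 ((492.1625671386719, -44.9555549621582), (64.35063171386719, 89.69243621826172), 0.10589969158172607) 603.5754982199421 -89.7812002826309 -0.05561568686756324 460.02763818977434 524.3982064413422
 flange ((0.0, 0.0), 0.0)
 ears ((0.0, 0.0), (0.0, 0.0), 0.0)
  return _methods._mean(a, axis=axis, dtype=dtype,
  ret = um.true_divide(
Traceback (most recent call last):
ValueError: zero-size array to reduction operation minimum which has no identity
```

View pics/b1scene.png

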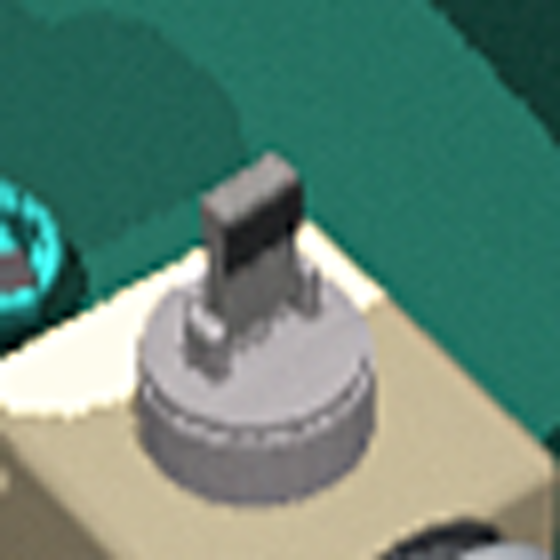

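The scene view shows the tab standing upright; axis ≈ (507, -45.5), tab yaw ≈ +2°.

{"name": "drive_tool", "arguments": {"increments": [{"tx":0.01,"ty":0.04,"tz":0,"ax":0,"ay":0,"az":2},{"tx":0.01,"ty":0.04,"tz":0,"ax":0,"ay":0,"az":0},{"tx":0.01,"ty":0.04,"tz":0,"ax":0,"ay":0,"az":0},{"tx":0.005,"ty":0.02,"tz":0,"ax":0,"ay":0,"az":0},{"tx":0,"ty":0,"tz":-0.03,"ax":0,"ay":0,"az":0}], "gripper": 0.04}}

```text
time: 8.6
tool_pos: [512.8, -47.0, 225.8]
orientation: [-2.92, 1.559, 0.257]
contact_force: [0.9, -0.4, 0.3]
grip_width: 39.9
```

{"name": "drive_tool", "arguments": {"increments": [{"tx":0,"ty":0,"tz":-0.01,"ax":0,"ay":0,"az":0},{"tx":0,"ty":0,"tz":0,"ax":0,"ay":0,"az":0},{"tx":0,"ty":0,"tz":0,"ax":0,"ay":0,"az":0}]}}

```text
time: 8.9
tool_pos: [508.7, -49.6, 212.8]
orientation: [-3.08, 1.57, 0.093]
contact_force: [-0.3, 0.7, 0.4]
grip_width: 40.3
```

```bash
python3 st.py;python3 snap.py b2
```

```text
t 8.9 j [ 0.221  0.206 -0.296  0.    -1.068 -0.19 ] 
pos [508.706 -49.563 212.831] toolx [ 0.001  0.    -1.   ] jaw [-1.    -0.031 -0.001] 
F [-0.334  0.696  0.361] M [ 0.011 -0.093 -0.063] w 40.34426642836447
jaw yaw deg -178.20405266994067
```

View pics/b2.png

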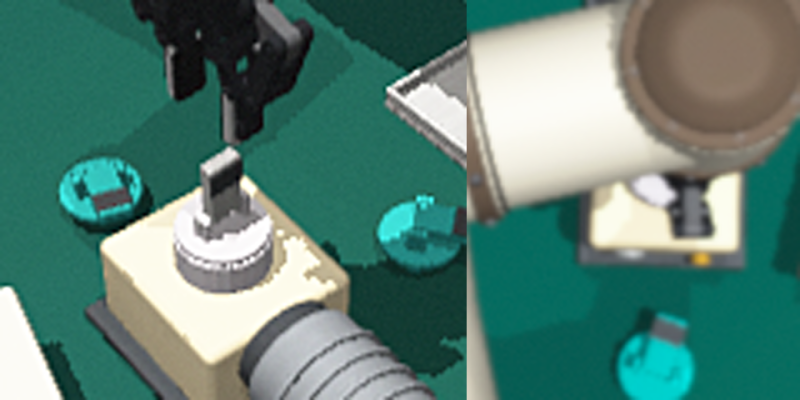

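{"name": "drive_tool", "arguments": {"increments": [{"tx":-0.0017,"ty":0.004,"tz":0,"ax":0,"ay":0,"az":0},{"tx":0,"ty":0,"tz":-0.02,"ax":0,"ay":0,"az":0},{"tx":0,"ty":0,"tz":-0.02,"ax":0,"ay":0,"az":0},{"tx":0,"ty":0,"tz":-0.015,"ax":0,"ay":0,"az":0},{"tx":0,"ty":0,"tz":0,"ax":0,"ay":0,"az":0}]}}

```text
time: 9.5
tool_pos: [505.0, -44.5, 155.9]
orientation: [0.038, 1.567, -3.071]
contact_force: [-0.0, -0.1, -0.1]
grip_width: 40.0
```

{"name": "drive_tool", "arguments": {"increments": [{"tx":0,"ty":0,"tz":-0.01,"ax":0,"ay":0,"az":0},{"tx":0,"ty":0,"tz":0,"ax":0,"ay":0,"az":0},{"tx":0,"ty":0,"tz":0,"ax":0,"ay":0,"az":0}]}}

```text
time: 9.8
tool_pos: [506.7, -44.5, 147.8]
orientation: [-3.127, 1.57, 0.047]
contact_force: [-0.0, 0.1, -1.3]
grip_width: 40.1
```

```bash
python3 st.py;python3 snap.py b3
python3 - <<'E'
from h import *
d=np.load("scene_b3.npz");crop(d,215,140,90,90,"pics/b3c.png",6);P=cloud(d)
m=(abs(P[...,0]-507)<50)&(abs(P[...,1]+45)<40)&(P[...,2]>136)
Q=P[m]
for z in range(140,184,4):
    s=Q[abs(Q[:,2]-z)<2]; h=np.histogram(s[:,0],bins=np.arange(470,560,5))[0]; print(z,h)
E
```

```text
t 9.8 j [ 0.232  0.269 -0.394  0.    -0.907 -0.199] 
pos [506.653 -44.467 147.817] toolx [ 0.001  0.    -1.   ] jaw [-0.999 -0.033 -0.001] 
F [-0.031  0.073 -1.34 ] M [ 0.041  0.007 -0.024] w 40.14351032318846
jaw yaw deg -178.09134404592726
140 [0 0 0 0 0 0 0 3 6 0 0 0 0 0 0 0 0]
144 [0 0 0 0 0 0 1 2 8 0 0 0 0 0 0 0 0]
148 [0 0 0 3 0 0 0 3 9 0 0 0 2 0 0 0 0]
152 [0 1 1 7 0 0 2 3 7 0 0 0 2 0 0 0 0]
156 [ 0  0  1 15  0  0  0  3  8  0  0  1  4  6  1  0  0]
160 [ 0  0  3 13  0  0  2  2 11  0  0  0  5  7  5  0  0]
164 [ 0  0  2 12  0  0  1  2  9  0  0  0  6  4  5  0  0]
168 [ 1  0  3 15  0  0  3  7 12  0  0  0  4  7  8  0  0]
172 [ 1  0  2 16  0  0  6 16  3  0  0  1  4  1  6  0  0]
176 [ 1  1  0 16  0  0  0  0  0  0  0  0  5  3  3  0  0]
180 [ 0  0  3 12  0  0  0  0  0  0  0  0  3  4  5  0  0]
```

View pics/b3c.png

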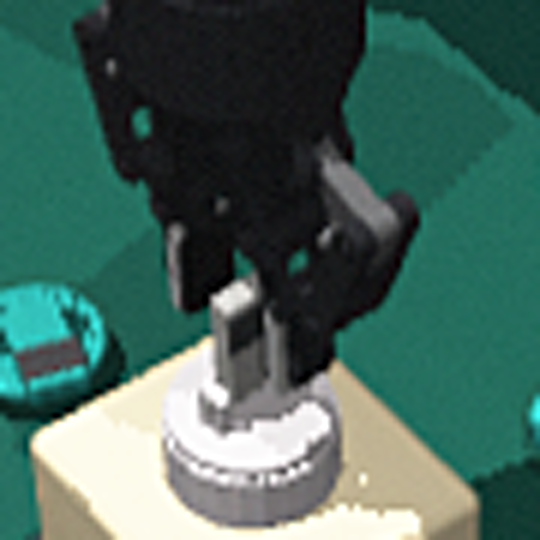

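{"name": "drive_tool", "arguments": {"increments": [{"tx":0,"ty":-0.0005,"tz":-0.006,"ax":0,"ay":0,"az":0},{"tx":0,"ty":0,"tz":0,"ax":0,"ay":0,"az":0},{"tx":0,"ty":0,"tz":0,"ax":0,"ay":0,"az":0}], "gripper": 0.018}}

```text
time: 10.2
tool_pos: [506.2, -45.1, 141.1]
orientation: [0.229, 1.57, -2.88]
contact_force: [0.5, 0.0, -0.4]
grip_width: 17.9
```

{"name": "drive_tool", "arguments": {"increments": [{"tx":0,"ty":0,"tz":0,"ax":0,"ay":0,"az":0},{"tx":0,"ty":0,"tz":0,"ax":0,"ay":0,"az":0}], "gripper": 0.014}}

```text
time: 10.4
tool_pos: [506.4, -45.0, 141.4]
orientation: [-3.103, 1.571, 0.072]
contact_force: [-0.3, 0.9, -0.5]
grip_width: 14.3
```

```bash
python3 st.py
```

```text
t 10.4 j [ 0.231  0.277 -0.402  0.    -0.892 -0.198] 
pos [506.383 -45.014 141.393] toolx [ 0.  0. -1.] jaw [-0.999 -0.033 -0.   ] 
F [-0.257  0.854 -0.466] M [-0.045  0.005  0.029] w 14.269088297757598
jaw yaw deg -178.09959395278815
```

{"name": "drive_tool", "arguments": {"increments": [{"tx":0,"ty":0,"tz":0,"ax":0,"ay":0,"az":0},{"tx":0,"ty":0,"tz":0,"ax":0,"ay":0,"az":0}], "gripper": 0.012}}

```text
time: 10.6
tool_pos: [506.1, -45.0, 141.3]
orientation: [0.024, 1.57, -3.085]
contact_force: [-0.6, 0.6, -0.3]
grip_width: 12.0
```

{"name": "drive_tool", "arguments": {"increments": [{"tx":0,"ty":0,"tz":0,"ax":0,"ay":0,"az":0},{"tx":0,"ty":0,"tz":0,"ax":0,"ay":0,"az":0}], "gripper": 0.011}}

```text
time: 10.8
tool_pos: [505.9, -45.1, 141.3]
orientation: [0.053, 1.57, -3.055]
contact_force: [-0.9, 0.2, 0.9]
grip_width: 11.0
```

```bash
python3 st.py
```

```text
t 10.8 j [ 0.231  0.277 -0.403 -0.    -0.892 -0.198] 
pos [505.905 -45.064 141.294] toolx [-0.001 -0.    -1.   ] jaw [-0.999 -0.033  0.001] 
F [-0.912  0.201  0.881] M [0.115 0.527 0.   ] w 10.958435532141678
jaw yaw deg -178.10408213769855
```

{"name": "drive_tool", "arguments": {"increments": [{"tx":-0.0006,"ty":0,"tz":0,"ax":0,"ay":0,"az":0},{"tx":0,"ty":0,"tz":0,"ax":0,"ay":0,"az":0}]}}

```text
time: 11.0
tool_pos: [505.7, -45.1, 141.3]
orientation: [2.762, 1.571, -0.346]
contact_force: [-0.8, 0.7, 0.3]
grip_width: 10.5
```

{"name": "drive_tool", "arguments": {"increments": [{"tx":0,"ty":0,"tz":0,"ax":0,"ay":0,"az":0},{"tx":0,"ty":0,"tz":0,"ax":0,"ay":0,"az":0}], "gripper": 0.01}}

```text
time: 11.2
tool_pos: [505.6, -45.1, 141.3]
orientation: [0.308, 1.57, -2.8]
contact_force: [-1.8, 0.1, 1.4]
grip_width: 10.1
```

```bash
python3 st.py
```

```text
t 11.2 j [ 0.231  0.276 -0.404  0.    -0.891 -0.198] 
pos [505.557 -45.06  141.333] toolx [-0. -0. -1.] jaw [-0.999 -0.033  0.   ] 
F [-1.758  0.144  1.441] M [0.056 0.559 0.063] w 10.134233299868164
jaw yaw deg -178.08879889346957
```

{"name": "drive_tool", "arguments": {"increments": [{"tx":-0.0006,"ty":0,"tz":0,"ax":0,"ay":0,"az":0},{"tx":0,"ty":0,"tz":0,"ax":0,"ay":0,"az":0}]}}

```text
time: 11.4
tool_pos: [505.4, -45.0, 141.3]
orientation: [3.056, 1.57, -0.053]
contact_force: [0.1, 0.4, 0.8]
grip_width: 10.1
```

{"name": "drive_tool", "arguments": {"increments": [{"tx":0,"ty":0,"tz":0,"ax":0,"ay":0,"az":0},{"tx":0,"ty":0,"tz":0,"ax":0,"ay":0,"az":0}], "gripper": 0.005}}

```text
time: 11.6
tool_pos: [505.4, -45.0, 141.4]
orientation: [-3.11, 1.57, 0.064]
contact_force: [-0.3, 0.1, 1.3]
grip_width: 9.0
```

```bash
python3 st.py
```

```text
t 11.6 j [ 0.232  0.275 -0.405  0.    -0.89  -0.199] 
pos [505.384 -45.007 141.446] toolx [ 0.001  0.    -1.   ] jaw [-0.999 -0.033 -0.001] 
F [-0.252  0.142  1.334] M [-0.047  0.17   0.073] w 8.97281258833055
jaw yaw deg -178.1048648541076
```

Gripped, with almost no side load. I start turning anticlockwise, watching Mz and Fz.

{"name": "drive_tool", "arguments": {"increments": [{"tx":0,"ty":0,"tz":0,"ax":0,"ay":0,"az":2},{"tx":0,"ty":0,"tz":0,"ax":0,"ay":0,"az":2}]}}

```text
time: 11.8
tool_pos: [505.5, -45.0, 141.5]
orientation: [-2.998, 1.57, 0.247]
contact_force: [-0.9, -0.4, 0.9]
grip_width: 9.4
```

```bash
python3 st.py
```

```text
t 11.8 j [ 0.232  0.275 -0.405 -0.    -0.89  -0.128] 
pos [505.473 -44.97  141.465] toolx [ 0.001  0.    -1.   ] jaw [-0.995 -0.104 -0.001] 
F [-0.859 -0.392  0.892] M [-0.049  0.091 -0.026] w 9.353094895580474
jaw yaw deg -174.0563780342494
```

{"name": "drive_tool", "arguments": {"increments": [{"tx":0,"ty":0,"tz":0,"ax":0,"ay":0,"az":2},{"tx":0,"ty":0,"tz":0,"ax":0,"ay":0,"az":2}]}}

```text
time: 12.0
tool_pos: [505.5, -45.0, 141.5]
orientation: [-3.075, 1.57, 0.24]
contact_force: [-0.0, -0.5, 1.6]
grip_width: 9.2
```

```bash
python3 st.py
```

```text
t 12.0 j [ 0.232  0.275 -0.405 -0.    -0.89  -0.058] 
pos [505.538 -44.963 141.473] toolx [ 0.001  0.    -1.   ] jaw [-0.985 -0.173 -0.001] 
F [-0.049 -0.457  1.622] M [-0.01   0.032 -0.107] w 9.245692187680385
jaw yaw deg -170.05319911881048
```

{"name": "drive_tool", "arguments": {"increments": [{"tx":0,"ty":0,"tz":0,"ax":0,"ay":0,"az":2},{"tx":0,"ty":0,"tz":0,"ax":0,"ay":0,"az":2}]}}

```text
time: 12.2
tool_pos: [505.6, -44.9, 141.5]
orientation: [-3.134, 1.57, 0.251]
contact_force: [0.7, 0.4, 1.4]
grip_width: 9.2
```

```bash
python3 st.py|tail -3
```

```text
pos [505.603 -44.929 141.483] toolx [ 0.001  0.    -1.   ] jaw [-0.971 -0.241 -0.001] 
F [0.735 0.377 1.435] M [-0.019  0.026 -0.153] w 9.175396086570725
jaw yaw deg -166.05168522816936
```

{"name": "drive_tool", "arguments": {"increments": [{"tx":0,"ty":0,"tz":0,"ax":0,"ay":0,"az":2},{"tx":0,"ty":0,"tz":0,"ax":0,"ay":0,"az":1}]}}

```text
time: 12.4
tool_pos: [505.6, -44.9, 141.5]
orientation: [3.083, 1.569, 0.237]
contact_force: [0.1, 0.2, 1.7]
grip_width: 9.0
```

```bash
python3 st.py|tail -3
```

```text
pos [505.65  -44.907 141.507] toolx [ 0.001  0.    -1.   ] jaw [-0.957 -0.291 -0.001] 
F [0.073 0.157 1.749] M [ 0.073 -0.022 -0.071] w 9.000364810404518
jaw yaw deg -163.07639629011982
```

{"name": "drive_tool", "arguments": {"increments": [{"tx":0,"ty":0,"tz":0,"ax":0,"ay":0,"az":2},{"tx":0,"ty":0,"tz":0,"ax":0,"ay":0,"az":1}]}}

```text
time: 12.6
tool_pos: [505.7, -44.9, 141.6]
orientation: [3.001, 1.569, 0.207]
contact_force: [-0.8, 0.2, 1.4]
grip_width: 9.1
```

```bash
python3 st.py|tail -3
```

```text
pos [505.664 -44.881 141.558] toolx [ 0.001  0.    -1.   ] jaw [-0.94  -0.341 -0.001] 
F [-0.761  0.195  1.436] M [ 0.08  -0.174 -0.08 ] w 9.056579203068893
jaw yaw deg -160.0696265325656
```

{"name": "drive_tool", "arguments": {"increments": [{"tx":0,"ty":0,"tz":0,"ax":0,"ay":0,"az":1.5},{"tx":0,"ty":0,"tz":0,"ax":0,"ay":0,"az":1.5}]}}

```text
time: 12.8
tool_pos: [505.7, -44.9, 141.6]
orientation: [2.868, 1.569, 0.128]
contact_force: [0.5, 1.5, 2.4]
grip_width: 9.1
```

{"name": "drive_tool", "arguments": {"increments": [{"tx":0,"ty":0,"tz":0,"ax":0,"ay":0,"az":1.5},{"tx":0,"ty":0,"tz":0,"ax":0,"ay":0,"az":1.5}]}}

```text
time: 13.0
tool_pos: [505.7, -44.9, 141.8]
orientation: [2.712, 1.569, 0.025]
contact_force: [0.5, 0.4, 3.6]
grip_width: 9.3
```

```bash
python3 st.py|tail -3
```

```text
pos [505.678 -44.943 141.799] toolx [ 0.001  0.    -1.   ] jaw [-0.899 -0.439 -0.001] 
F [0.481 0.381 3.636] M [ 0.155 -0.124 -0.03 ] w 9.254232810628032
jaw yaw deg -153.9649312801108
```

Fz is creeping up (3.6 N), so I use smaller steps.

{"name": "drive_tool", "arguments": {"increments": [{"tx":0,"ty":0,"tz":0,"ax":0,"ay":0,"az":1.5},{"tx":0,"ty":0,"tz":0,"ax":0,"ay":0,"az":0}]}}

```text
time: 13.2
tool_pos: [505.7, -45.0, 142.0]
orientation: [2.606, 1.569, -0.056]
contact_force: [0.9, 0.3, 5.9]
grip_width: 9.0
```

```bash
python3 st.py|tail -3
```

```text
pos [505.654 -44.974 141.957] toolx [ 0.001 -0.    -1.   ] jaw [-0.887 -0.462 -0.001] 
F [0.858 0.346 5.92 ] M [ 0.179 -0.139 -0.018] w 9.022348229517078
jaw yaw deg -152.50141609117782
```

{"name": "drive_tool", "arguments": {"increments": [{"tx":0,"ty":0,"tz":0,"ax":0,"ay":0,"az":1.5},{"tx":0,"ty":0,"tz":0,"ax":0,"ay":0,"az":0}]}}

```text
time: 13.4
tool_pos: [505.6, -45.0, 142.0]
orientation: [2.55, 1.569, -0.085]
contact_force: [0.2, 0.2, 5.4]
grip_width: 9.1
```

```bash
python3 st.py|tail -3
```

```text
pos [505.643 -45.018 141.963] toolx [ 0.001 -0.    -1.   ] jaw [-0.875 -0.485 -0.001] 
F [0.244 0.163 5.385] M [ 0.189 -0.13   0.009] w 9.127625548506398
jaw yaw deg -151.00585409084087
```

Spring load is now on the tool and friction torque is gone, so the lugs are in a gap. I go on in 1° steps, feeling for the stop.

{"name": "drive_tool", "arguments": {"increments": [{"tx":0,"ty":0,"tz":0.0005,"ax":0,"ay":0,"az":1},{"tx":0,"ty":0,"tz":0.0005,"ax":0,"ay":0,"az":1}]}}

```text
time: 13.6
tool_pos: [505.5, -45.0, 142.7]
orientation: [2.577, 1.57, -0.024]
contact_force: [-0.1, 0.9, 4.4]
grip_width: 9.0
```

```bash
python3 st.py|tail -3
```

```text
pos [505.532 -45.013 142.705] toolx [ 0.001 -0.    -1.   ] jaw [-0.857 -0.515 -0.001] 
F [-0.052  0.924  4.429] M [ 0.043 -0.338 -0.003] w 8.984779624489382
jaw yaw deg -148.99610950124088
```

{"name": "drive_tool", "arguments": {"increments": [{"tx":0,"ty":0,"tz":0.0005,"ax":0,"ay":0,"az":1},{"tx":0,"ty":0,"tz":0,"ax":0,"ay":0,"az":0}]}}

```text
time: 13.8
tool_pos: [505.4, -45.0, 142.9]
orientation: [2.635, 1.57, 0.051]
contact_force: [1.6, 0.3, 3.2]
grip_width: 9.4
```

```bash
python3 st.py|tail -3
```

```text
pos [505.412 -45.014 142.897] toolx [ 0.001  0.    -1.   ] jaw [-0.849 -0.529 -0.001] 
F [1.564 0.317 3.219] M [ 0.064 -0.517  0.003] w 9.355022568639457
jaw yaw deg -148.05710177648575
```

{"name": "drive_tool", "arguments": {"increments": [{"tx":0,"ty":0,"tz":0.0005,"ax":0,"ay":0,"az":1},{"tx":0,"ty":0,"tz":0,"ax":0,"ay":0,"az":0}]}}

```text
time: 14.0
tool_pos: [505.3, -45.0, 143.3]
orientation: [2.741, 1.57, 0.174]
contact_force: [2.0, -0.3, 3.3]
grip_width: 9.4
```

```bash
python3 st.py|tail -3
```

```text
pos [505.263 -44.985 143.26 ] toolx [ 0.  0. -1.] jaw [-0.839 -0.544 -0.   ] 
F [ 2.017 -0.307  3.327] M [ 0.057 -0.597 -0.024] w 9.421842421603698
jaw yaw deg -147.06660640955528
```

{"name": "drive_tool", "arguments": {"increments": [{"tx":0,"ty":0,"tz":0.0005,"ax":0,"ay":0,"az":1},{"tx":0,"ty":0,"tz":0,"ax":0,"ay":0,"az":0}]}}

```text
time: 14.2
tool_pos: [505.0, -45.0, 143.7]
orientation: [-0.715, 1.571, 3.019]
contact_force: [2.5, 0.1, 2.3]
grip_width: 9.0
```

```bash
python3 st.py|tail -3
```

```text
pos [505.04  -45.037 143.658] toolx [-0.  0. -1.] jaw [-0.83  -0.558  0.   ] 
F [2.478 0.067 2.33 ] M [ 0.077 -0.623 -0.036] w 8.97981247568188
jaw yaw deg -146.074074230969
```

{"name": "drive_tool", "arguments": {"increments": [{"tx":0,"ty":0,"tz":0,"ax":0,"ay":0,"az":1},{"tx":0,"ty":0,"tz":0,"ax":0,"ay":0,"az":0}]}}

```text
time: 14.4
tool_pos: [504.9, -45.0, 143.6]
orientation: [-0.57, 1.57, -3.102]
contact_force: [2.0, 0.4, 2.4]
grip_width: 9.1
```

```bash
python3 st.py|tail -3
```

```text
pos [504.873 -45.05  143.639] toolx [-0.001 -0.    -1.   ] jaw [-0.82  -0.572  0.   ] 
F [1.978 0.353 2.434] M [ 0.066 -0.505  0.017] w 9.08015626261956
jaw yaw deg -145.07637636526985
```

{"name": "drive_tool", "arguments": {"increments": [{"tx":0,"ty":0,"tz":0,"ax":0,"ay":0,"az":1},{"tx":0,"ty":0,"tz":0,"ax":0,"ay":0,"az":0}]}}

```text
time: 14.6
tool_pos: [504.8, -45.1, 143.6]
orientation: [-0.511, 1.57, -3.026]
contact_force: [1.5, 1.2, 2.0]
grip_width: 8.7
```

```bash
python3 st.py|tail -3
```

```text
pos [504.772 -45.082 143.645] toolx [-0.001 -0.    -1.   ] jaw [-0.81  -0.587  0.001] 
F [1.52  1.177 1.97 ] M [ 0.064 -0.33  -0.015] w 8.652191018513589
jaw yaw deg -144.07452708547535
```

{"name": "drive_tool", "arguments": {"increments": [{"tx":0,"ty":0,"tz":0,"ax":0,"ay":0,"az":1},{"tx":0,"ty":0,"tz":0,"ax":0,"ay":0,"az":0}]}}

```text
time: 14.8
tool_pos: [504.7, -45.1, 143.6]
orientation: [-0.549, 1.57, -3.046]
contact_force: [0.7, 0.8, 2.1]
grip_width: 9.3
```

```bash
python3 st.py|tail -3
```

```text
pos [504.715 -45.084 143.649] toolx [-0.001 -0.    -1.   ] jaw [-0.799 -0.601  0.001] 
F [0.687 0.772 2.149] M [ 0.055 -0.106  0.007] w 9.26272517776747
jaw yaw deg -143.07669806850194
```

{"name": "drive_tool", "arguments": {"increments": [{"tx":0,"ty":0,"tz":0,"ax":0,"ay":0,"az":1},{"tx":0,"ty":0,"tz":0,"ax":0,"ay":0,"az":0}]}}

```text
time: 15.0
tool_pos: [504.7, -45.1, 143.6]
orientation: [-0.59, 1.57, -3.069]
contact_force: [0.9, -0.2, 1.5]
grip_width: 9.0
```

```bash
python3 st.py|tail -3
```

```text
pos [504.73  -45.077 143.641] toolx [-0.001 -0.    -1.   ] jaw [-0.789 -0.615  0.001] 
F [ 0.903 -0.157  1.476] M [ 0.044 -0.062 -0.006] w 8.976660353100995
jaw yaw deg -142.07986635152156
```

{"name": "drive_tool", "arguments": {"increments": [{"tx":0,"ty":0,"tz":0,"ax":0,"ay":0,"az":1},{"tx":0,"ty":0,"tz":0,"ax":0,"ay":0,"az":0}]}}

```text
time: 15.2
tool_pos: [504.8, -45.0, 143.7]
orientation: [-0.807, 1.57, 3.014]
contact_force: [0.7, 1.0, 1.8]
grip_width: 9.3
```

```bash
python3 st.py|tail -3
```

```text
pos [504.845 -44.977 143.69 ] toolx [-0.001  0.    -1.   ] jaw [-0.778 -0.628  0.   ] 
F [0.698 1.013 1.813] M [ 0.205  0.04  -0.014] w 9.315428767986145
jaw yaw deg -141.07735843915634
```

{"name": "drive_tool", "arguments": {"increments": [{"tx":0,"ty":0,"tz":0,"ax":0,"ay":0,"az":1},{"tx":0,"ty":0,"tz":0,"ax":0,"ay":0,"az":0}]}}

```text
time: 15.4
tool_pos: [505.0, -44.9, 143.7]
orientation: [-1.613, 1.57, 2.225]
contact_force: [0.7, 1.3, 1.5]
grip_width: 8.9
```

```bash
python3 st.py|tail -3; python3 snap.py c1
```

```text
pos [505.013 -44.868 143.698] toolx [-0.  0. -1.] jaw [-0.767 -0.642 -0.   ] 
F [0.745 1.313 1.472] M [ 0.368 -0.035 -0.077] w 8.903835864714452
jaw yaw deg -140.07707061455042
```

View pics/c1.png

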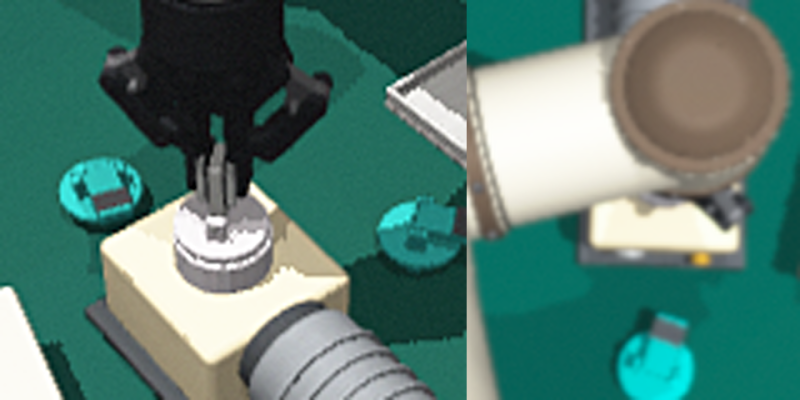

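The cap turned with the gripper, and a visible gap under the flange shows it has risen. Mz is now starting to build (-0.08), which suggests the stop is near. I back off 3° and make a gentle test lift.

{"name": "drive_tool", "arguments": {"increments": [{"tx":0,"ty":0,"tz":0,"ax":0,"ay":0,"az":1},{"tx":0,"ty":0,"tz":0,"ax":0,"ay":0,"az":0}]}}

```text
time: 15.7
tool_pos: [505.1, -44.8, 143.7]
orientation: [-2.544, 1.57, 1.312]
contact_force: [-0.0, 2.9, 0.9]
grip_width: 9.3
```

```bash
python3 st.py|tail -3
```

```text
pos [505.132 -44.792 143.72 ] toolx [ 0.  0. -1.] jaw [-0.756 -0.655 -0.   ] 
F [-0.026  2.891  0.91 ] M [ 0.766 -0.06  -0.107] w 9.270745038767222
jaw yaw deg -139.0792570143706
```

Torque (-0.11 N m) and side force are now rising steadily with angle: that is the stop. I back off 4.5° and lift gently.

{"name": "drive_tool", "arguments": {"increments": [{"tx":0,"ty":0,"tz":0,"ax":0,"ay":0,"az":-1.5},{"tx":0,"ty":0,"tz":0,"ax":0,"ay":0,"az":-1.5},{"tx":0,"ty":0,"tz":0,"ax":0,"ay":0,"az":-1.5},{"tx":0,"ty":0,"tz":0.001,"ax":0,"ay":0,"az":0},{"tx":0,"ty":0,"tz":0,"ax":0,"ay":0,"az":0}]}}

```text
time: 16.2
tool_pos: [505.0, -45.2, 144.7]
orientation: [0.044, 1.57, -2.462]
contact_force: [1.1, 0.1, 0.2]
grip_width: 9.1
```

```bash
python3 st.py|tail -3
```

```text
pos [504.995 -45.225 144.72 ] toolx [-0. -0. -1.] jaw [-0.805 -0.593  0.   ] 
F [1.078 0.073 0.183] M [-0.011 -0.234  0.019] w 9.12747684359914
jaw yaw deg -143.610231333395
```

{"name": "drive_tool", "arguments": {"increments": [{"tx":0,"ty":0,"tz":0.001,"ax":0,"ay":0,"az":0},{"tx":0,"ty":0,"tz":0,"ax":0,"ay":0,"az":0}]}}

```text
time: 16.4
tool_pos: [504.5, -45.2, 145.5]
orientation: [-0.544, 1.569, -3.051]
contact_force: [-0.6, 0.8, -0.5]
grip_width: 9.0
```

```bash
python3 st.py|tail -3
```

```text
pos [504.541 -45.171 145.451] toolx [-0.001 -0.    -1.   ] jaw [-0.805 -0.593  0.001] 
F [-0.611  0.76  -0.539] M [ 0.029 -0.013  0.017] w 8.979863370214092
jaw yaw deg -143.61516837075257
```

{"name": "drive_tool", "arguments": {"increments": [{"tx":0,"ty":0,"tz":0.001,"ax":0,"ay":0,"az":0},{"tx":0,"ty":0,"tz":0,"ax":0,"ay":0,"az":0}]}}

```text
time: 16.6
tool_pos: [504.8, -45.1, 146.7]
orientation: [-0.422, 1.57, -2.928]
contact_force: [0.3, 0.6, -1.9]
grip_width: 9.3
```

{"name": "drive_tool", "arguments": {"increments": [{"tx":0,"ty":0,"tz":0.001,"ax":0,"ay":0,"az":0},{"tx":0,"ty":0,"tz":0,"ax":0,"ay":0,"az":0}]}}

```text
time: 16.8
tool_pos: [505.1, -45.0, 147.9]
orientation: [-0.179, 1.571, -2.685]
contact_force: [-0.3, 0.4, -0.6]
grip_width: 9.3
```

```bash
python3 st.py|tail -3
```

```text
pos [505.073 -45.033 147.877] toolx [-0. -0. -1.] jaw [-0.805 -0.593  0.   ] 
F [-0.275  0.368 -0.584] M [-0.047 -0.012  0.034] w 9.280771566541972
jaw yaw deg -143.60090903967333
```

Cap is free: 6.5 mm up and only its own weight is felt. I lift clear.

{"name": "drive_tool", "arguments": {"increments": [{"tx":0,"ty":0,"tz":0.002,"ax":0,"ay":0,"az":0},{"tx":0,"ty":0,"tz":0.003,"ax":0,"ay":0,"az":0},{"tx":0,"ty":0,"tz":0.004,"ax":0,"ay":0,"az":0},{"tx":0,"ty":0,"tz":0.006,"ax":0,"ay":0,"az":0},{"tx":0,"ty":0,"tz":0.008,"ax":0,"ay":0,"az":0}]}}

```text
time: 17.3
tool_pos: [505.0, -45.1, 171.3]
orientation: [-0.419, 1.57, -2.925]
contact_force: [-0.5, 0.4, -1.3]
grip_width: 9.2
```

{"name": "drive_tool", "arguments": {"increments": [{"tx":0,"ty":0,"tz":0.01,"ax":0,"ay":0,"az":0},{"tx":0,"ty":0,"tz":0.015,"ax":0,"ay":0,"az":0},{"tx":0,"ty":0,"tz":0.015,"ax":0,"ay":0,"az":0},{"tx":0,"ty":0,"tz":0.01,"ax":0,"ay":0,"az":0},{"tx":0,"ty":0,"tz":0,"ax":0,"ay":0,"az":0}]}}

```text
time: 17.8
tool_pos: [506.1, -44.9, 222.8]
orientation: [2.65, 1.567, 0.144]
contact_force: [0.5, -0.3, -1.4]
grip_width: 9.1
```

```bash
python3 st.py; python3 snap.py d1
```

```text
t 17.8 j [ 0.232  0.19  -0.29   0.    -1.087  0.404] 
pos [506.108 -44.89  222.848] toolx [ 0.004  0.001 -1.   ] jaw [-0.805 -0.594 -0.004] 
F [ 0.539 -0.333 -1.356] M [ 0.056 -0.088  0.044] w 9.079602515301877
jaw yaw deg -143.58873139492704
```

View pics/d1.png

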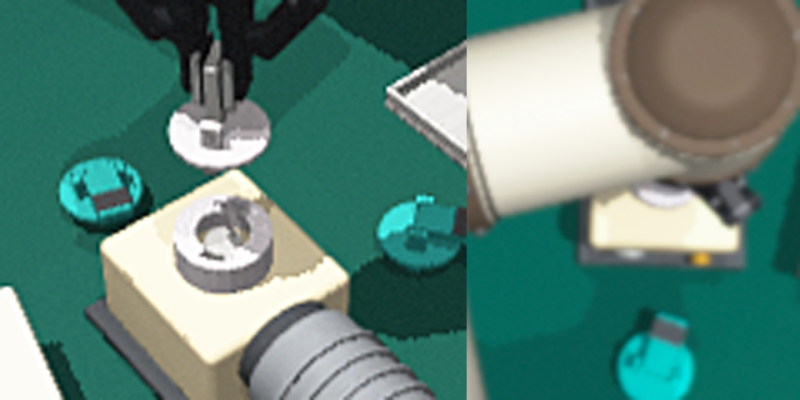

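The cap hangs upright from the gripper and the neck is open (crop (220,235)). I move over the tray and cross-check its centre with the scene camera.

{"name": "drive_tool", "arguments": {"increments": [{"tx":-0.002,"ty":0.02,"tz":0,"ax":0,"ay":0,"az":0},{"tx":-0.003,"ty":0.035,"tz":0,"ax":0,"ay":0,"az":0},{"tx":-0.003,"ty":0.04,"tz":0,"ax":0,"ay":0,"az":0},{"tx":-0.003,"ty":0.04,"tz":0,"ax":0,"ay":0,"az":0},{"tx":-0.003,"ty":0.04,"tz":0,"ax":0,"ay":0,"az":0}]}}

```text
time: 18.4
tool_pos: [490.3, 131.1, 219.9]
orientation: [-0.175, 1.569, -2.681]
contact_force: [0.3, 0.6, -1.0]
grip_width: 9.2
```

{"name": "drive_tool", "arguments": {"increments": [{"tx":-0.003,"ty":0.04,"tz":0,"ax":0,"ay":0,"az":0},{"tx":-0.003,"ty":0.04,"tz":0,"ax":0,"ay":0,"az":0},{"tx":-0.003,"ty":0.03,"tz":0,"ax":0,"ay":0,"az":0},{"tx":-0.002,"ty":0.018,"tz":0,"ax":0,"ay":0,"az":0},{"tx":0,"ty":0,"tz":0,"ax":0,"ay":0,"az":0}]}}

```text
time: 18.9
tool_pos: [479.6, 259.5, 219.7]
orientation: [0.053, 1.569, -2.451]
contact_force: [-0.1, -1.0, -0.5]
grip_width: 8.9
```

```bash
python3 st.py
python3 - <<'E'
from h import *
d=np.load("scene0.npz");P=cloud(d)
q=P[130:215,300:400].reshape(-1,3);q=q[(q[:,2]>9)&(q[:,2]<30)&(q[:,1]>170)&(q[:,1]<350)&(q[:,0]<580)]
print(cv2.minAreaRect(q[:,:2].astype(np.float32)))
E
```

```text
t 18.9 j [ 0.793  0.26  -0.206 -0.    -1.108 -0.156] 
pos [479.63  259.541 219.699] toolx [-0.001 -0.001 -1.   ] jaw [-0.803 -0.595  0.002] 
F [-0.056 -0.975 -0.543] M [-0.075  0.05  -0.045] w 8.852148159654385
jaw yaw deg -143.46281044412453
((482.6721496582031, 257.87939453125), (153.24429321289062, 153.70721435546875), 0.5283553004264832)
```

Both cameras put the tray at about (482, 258), and the tool is above it. I lower to ~TCP z 56 (touch expected near 48).

{"name": "drive_tool", "arguments": {"increments": [{"tx":0.002,"ty":-0.001,"tz":-0.03,"ax":0,"ay":0,"az":0},{"tx":0,"ty":0,"tz":-0.04,"ax":0,"ay":0,"az":0},{"tx":0,"ty":0,"tz":-0.04,"ax":0,"ay":0,"az":0},{"tx":0,"ty":0,"tz":-0.03,"ax":0,"ay":0,"az":0},{"tx":0,"ty":0,"tz":-0.01,"ax":0,"ay":0,"az":0}]}}

```text
time: 19.4
tool_pos: [480.2, 254.0, 67.4]
orientation: [0.08, 1.563, -2.428]
contact_force: [-0.7, -0.5, -1.7]
grip_width: 9.1
```

{"name": "drive_tool", "arguments": {"increments": [{"tx":0,"ty":0,"tz":-0.006,"ax":0,"ay":0,"az":0},{"tx":0,"ty":0,"tz":-0.004,"ax":0,"ay":0,"az":0},{"tx":0,"ty":0,"tz":0,"ax":0,"ay":0,"az":0},{"tx":0,"ty":0,"tz":0,"ax":0,"ay":0,"az":0}]}}

```text
time: 19.8
tool_pos: [482.8, 257.5, 62.1]
orientation: [-3.063, 1.568, 0.714]
contact_force: [-0.5, -0.0, -2.1]
grip_width: 9.5
```

```bash
python3 st.py
```

```text
t 19.8 j [ 0.786  0.437 -0.397  0.    -0.734 -0.151] 
pos [482.799 257.526  62.138] toolx [ 0.002  0.002 -1.   ] jaw [-0.805 -0.594 -0.003] 
F [-0.549 -0.05  -2.066] M [ 0.044  0.032 -0.014] w 9.51388849205902
jaw yaw deg -143.59298325975539
```

{"name": "drive_tool", "arguments": {"increments": [{"tx":0,"ty":0,"tz":-0.004,"ax":0,"ay":0,"az":0},{"tx":0,"ty":0,"tz":-0.004,"ax":0,"ay":0,"az":0},{"tx":0,"ty":0,"tz":-0.002,"ax":0,"ay":0,"az":0},{"tx":0,"ty":0,"tz":0,"ax":0,"ay":0,"az":0}]}}

```text
time: 20.2
tool_pos: [481.9, 256.8, 50.4]
orientation: [0.119, 1.57, -2.388]
contact_force: [-0.8, -0.5, -0.1]
grip_width: 9.1
```

{"name": "drive_tool", "arguments": {"increments": [{"tx":0,"ty":0,"tz":-0.001,"ax":0,"ay":0,"az":0},{"tx":0,"ty":0,"tz":-0.001,"ax":0,"ay":0,"az":0},{"tx":0,"ty":0,"tz":0,"ax":0,"ay":0,"az":0}]}}

```text
time: 20.5
tool_pos: [482.1, 256.9, 48.7]
orientation: [0.157, 1.571, -2.349]
contact_force: [-0.0, 0.2, -2.3]
grip_width: 9.1
```

```bash
python3 st.py
python3 - <<'E'
from plant import eyes
from h import *
d=eyes.get_image("scene");np.savez("scene_e1.npz",**d);crop(d,290,90,120,120,"pics/e1.png",5)
E
```

```text
t 20.5 j [ 0.787  0.457 -0.409  0.    -0.705 -0.151] 
pos [482.06  256.949  48.685] toolx [-0. -0. -1.] jaw [-0.805 -0.593  0.   ] 
F [-0.005  0.158 -2.324] M [ 0.004  0.051 -0.012] w 9.132914172431828
jaw yaw deg -143.600575096783
```

View pics/e1.png

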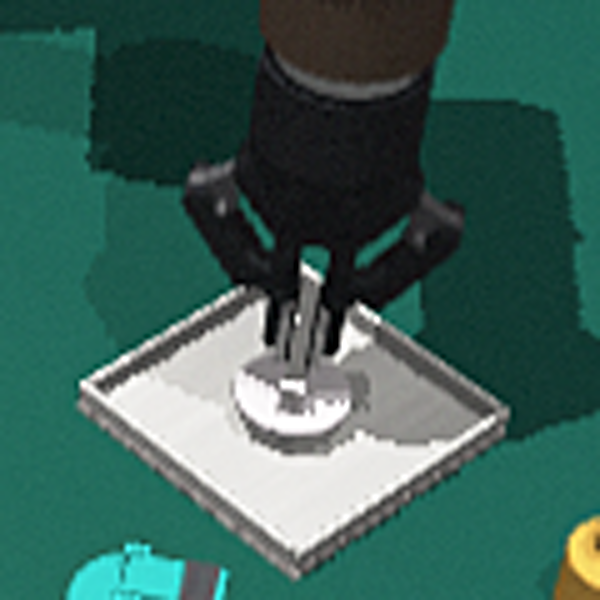

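The cap is over the middle of the tray, a whisker above the floor. I step down 0.5 mm at a time until touch.

{"name": "drive_tool", "arguments": {"increments": [{"tx":0,"ty":0,"tz":-0.0005,"ax":0,"ay":0,"az":0},{"tx":0,"ty":0,"tz":0,"ax":0,"ay":0,"az":0}]}}

```text
time: 20.75
tool_pos: [482.2, 257.1, 48.4]
orientation: [-3.102, 1.571, 0.675]
contact_force: [0.2, -0.2, -0.8]
grip_width: 8.8
```

{"name": "drive_tool", "arguments": {"increments": [{"tx":0,"ty":0,"tz":-0.0005,"ax":0,"ay":0,"az":0},{"tx":0,"ty":0,"tz":0,"ax":0,"ay":0,"az":0}]}}

```text
time: 20.95
tool_pos: [482.2, 257.0, 48.4]
orientation: [2.791, 1.57, 0.285]
contact_force: [-1.8, -0.8, 3.7]
grip_width: 9.2
```

{"name": "drive_tool", "arguments": {"increments": [{"tx":0,"ty":0,"tz":-0.0005,"ax":0,"ay":0,"az":0},{"tx":0,"ty":0,"tz":0,"ax":0,"ay":0,"az":0}]}}

```text
time: 21.15
tool_pos: [482.3, 257.1, 48.4]
orientation: [2.78, 1.57, 0.274]
contact_force: [-2.8, -1.5, 7.9]
grip_width: 9.5
```

It touches at 48.4, as predicted. I ease off 0.8 mm and open in stages.

{"name": "drive_tool", "arguments": {"increments": [{"tx":0,"ty":0,"tz":0.0008,"ax":0,"ay":0,"az":0},{"tx":0,"ty":0,"tz":0,"ax":0,"ay":0,"az":0}]}}

```text
time: 21.35
tool_pos: [482.2, 257.1, 48.4]
orientation: [-3.092, 1.57, 0.685]
contact_force: [-0.4, -0.8, 4.2]
grip_width: 9.2
```

{"name": "drive_tool", "arguments": {"increments": [{"tx":0,"ty":0,"tz":0,"ax":0,"ay":0,"az":0},{"tx":0,"ty":0,"tz":0,"ax":0,"ay":0,"az":0}], "gripper": 0.012}}

```text
time: 21.55
tool_pos: [482.1, 257.0, 47.8]
orientation: [-2.078, 1.571, 1.699]
contact_force: [0.1, 0.2, 0.4]
grip_width: 11.9
```

{"name": "drive_tool", "arguments": {"increments": [{"tx":0,"ty":0,"tz":0,"ax":0,"ay":0,"az":0},{"tx":0,"ty":0,"tz":0,"ax":0,"ay":0,"az":0},{"tx":0,"ty":0,"tz":0,"ax":0,"ay":0,"az":0}], "gripper": 0.04}}

```text
time: 21.85
tool_pos: [482.1, 257.0, 48.0]
orientation: [0.11, 1.571, -2.396]
contact_force: [-0.3, 0.5, -0.3]
grip_width: 40.1
```

```bash
python3 st.py
python3 - <<'E'
from plant import eyes
from h import *
d=eyes.get_image("scene");np.savez("scene_e2.npz",**d);crop(d,290,90,120,120,"pics/e2.png",5)
E
```

```text
t 21.85 j [ 0.787  0.458 -0.41  -0.    -0.704 -0.151] 
pos [482.105 256.955  47.98 ] toolx [-0. -0. -1.] jaw [-0.805 -0.593  0.   ] 
F [-0.287  0.463 -0.339] M [-0.023  0.034  0.008] w 40.137122050716805
jaw yaw deg -143.60368395361184
```

View pics/e2.png

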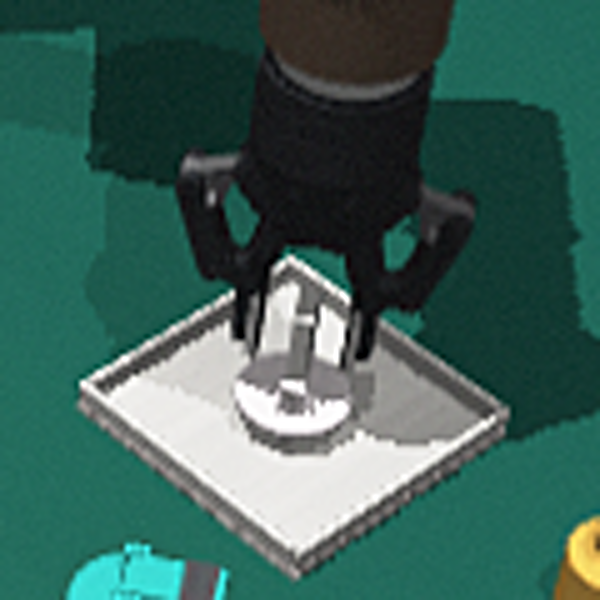

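Fingers are open on both sides of the standing tab. I withdraw straight up, then away for a final look.

{"name": "drive_tool", "arguments": {"increments": [{"tx":0,"ty":0,"tz":0.005,"ax":0,"ay":0,"az":0},{"tx":0,"ty":0,"tz":0.015,"ax":0,"ay":0,"az":0},{"tx":0,"ty":0,"tz":0.03,"ax":0,"ay":0,"az":0},{"tx":0,"ty":0,"tz":0.04,"ax":0,"ay":0,"az":0},{"tx":0,"ty":0,"tz":0.04,"ax":0,"ay":0,"az":0}]}}

```text
time: 22.4
tool_pos: [481.8, 256.7, 179.6]
orientation: [0.327, 1.57, -2.18]
contact_force: [0.4, -0.6, 0.3]
grip_width: 39.5
```

{"name": "drive_tool", "arguments": {"increments": [{"tx":-0.03,"ty":0.03,"tz":0.02,"ax":0,"ay":0,"az":0},{"tx":-0.03,"ty":0.04,"tz":0,"ax":0,"ay":0,"az":0},{"tx":-0.03,"ty":0.04,"tz":0,"ax":0,"ay":0,"az":0},{"tx":-0.02,"ty":0.02,"tz":0,"ax":0,"ay":0,"az":0},{"tx":0,"ty":0,"tz":0,"ax":0,"ay":0,"az":0}]}}

```text
time: 22.9
tool_pos: [370.1, 389.3, 198.7]
orientation: [-2.509, 1.57, 1.273]
contact_force: [-0.1, -0.6, 0.3]
grip_width: 39.9
```

```bash
python3 st.py
python3 - <<'E'
from plant import eyes
from h import *
d=eyes.get_image("scene");T=eyes.get_image("top")
cv2.imwrite("pics/f1.png",d["frame"][:,:,::-1]); cv2.imwrite("pics/f1t.png",T["frame"][:,:,::-1])
for n,D in(("S",d),("T",T)):
    P=cloud(D); m=(abs(P[...,0]-482)<65)&(abs(P[...,1]-258)<65)&(P[...,2]>12)&(P[...,2]<110); Q=P[m]
    if len(Q)==0: continue
    lo=Q[(Q[:,2]>14)&(Q[:,2]<28)]; hi=Q[Q[:,2]>60]
    print(n,cv2.minEnclosingCircle(lo[:,:2].astype(np.float32)),"flange z",np.median(lo[:,2]),"tab top",len(hi),hi.mean(0) if len(hi) else '',Q[:,2].max())
P=cloud(T)
def box(u0,v0,u1,v1,zlo):
    q=P[v0:v1,u0:u1].reshape(-1,3); q=q[q[:,2]>zlo]; return cv2.minAreaRect(q[:,:2].astype(np.float32)) if len(q) else None
print("meter",box(335,198,416,275,50)); print("big",box(160,150,190,180,15)); print("small",box(380,148,405,170,15))
E
```

```text
t 22.9 j [ 1.113  0.262 -0.258 -0.    -1.049 -0.473] 
pos [370.078 389.316 198.684] toolx [ 0.     0.001 -1.   ] jaw [-0.802 -0.597 -0.001] 
F [-0.133 -0.567  0.297] M [-0.015 -0.078  0.033] w 39.90985983250424
jaw yaw deg -143.33557893430344
S ((484.64141845703125, 256.8282165527344), 29.977298736572266) flange z 21.5298188546725 tab top 58 [486.75386504 252.5027623   73.01504003] 80.36488486537564
T ((482.1625061035156, 256.4054870605469), 29.160919189453125) flange z 22.57818247334785 tab top 54 [481.8188334  254.77749025  75.39941128] 82.01593547849188
meter ((468.877685546875, -235.15542602539062), (142.160400390625, 131.55935668945312), 74.98741149902344)
big ((658.7297973632812, 283.7037048339844), (46.34170150756836, 45.549251556396484), 5.5341010093688965)
small ((671.5717163085938, -294.6783752441406), (29.526405334472656, 30.0855712890625), 44.85586929321289)
```

View pics/f1.png

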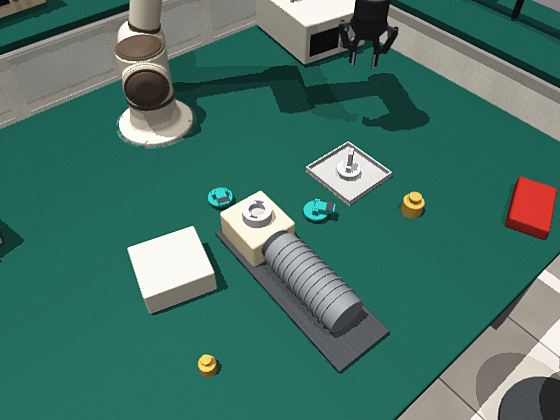

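The final view shows the cap standing upright in the tray at pixel (349,168), flange level at z≈22 (expected 23), within about 3 mm of the tray centre. The neck is open at (257,209), the meter and weights have not moved, and the arm is clear. I hand it in.

```bash
python3 -c "
from plant import bot
print(bot.close_job())"
```

```text
the job is handed in; nothing more can be done
None
```

The cap is off the pump and standing upright near the middle of the tray. The job was handed in after about 23 s of the 72 s; no verdict was reported.

**What I did:**
- I hooked the tab from below with the shut fingers and pushed it upright to its stop, with at most about 3.5 N.
- I gripped it after centring by feel and turned it anticlockwise. The spring lift showed from about 24° and the stop at about 39° (0.11 N m).
- I backed off 4.5° and lifted. From about 5 mm up I felt little more than the cap's weight.
- I lowered the cap onto the tray floor. The last probing step reached 8 N, so I eased off before releasing it.

**Last checks:**
- **Cap:** both cameras put it within about 3 mm of the tray centre. The flange top was at 22 mm where 23 was expected.
- **Tab and lean:** the top of the tab measured 2 to 5 mm off the cap's axis. I put that down to depth noise and the partial view, and did not look into it further.
- **Bystanders:** the meter and both weights were within about 1 mm of where they started.
- **Robot:** it was clear of everything and no force was felt.

**Disagreements and mishaps:**
- The two cameras differed by 2 to 4 mm in x on the cap axis. I settled this by touch while gripping.
- My first three move calls were refused for missing keys. They moved nothing.

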